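# Exchange the dish on the colony counter for the next one from the blocked drawer

## Task

Exchange the petri dish on the colony counter for the next one, which lies in the drawer of the clear cabinet; the two brown bottles in front block that drawer, so first stand both of them aside, upright in the grey tray, without knocking any over. Then pull the drawer open, lay the counted dish from the counter flat in the drawer's free half, and lay the dish that was in the drawer flat on the counter's round stage, inside its black lip. Finally close the drawer fully and stand each bottle back in the middle of its own saucer, the larger bottle in the larger saucer.

Things in the scene. Friction and masses are not known exactly. Their poses are not given: they have to be found in the camera images.
- bottle_large: larger brown glass bottle, 85 mm high, body 48 mm wide up to 54 mm, then a ribbed screw cap 30 mm wide from 54 to about 80 mm (grip it there), 120 g or so. Origin at the centre of its underside, z up. At the start it stands in the larger saucer.
- bottle_small: smaller brown glass bottle, 77 mm high, body 42 mm wide up to 49 mm, then a ribbed screw cap 26 mm wide from 49 to about 71 mm (grip it there), 90 g or so. Origin at the centre of its underside, z up. At the start it stands in the smaller saucer.
- saucer_large: larger white saucer, fixed: 88 mm over its rim, 8 mm high, flat floor 72 mm wide 3 mm above the table. Home of the larger bottle. Origin at the centre of its underside. The saucers stand side by side in front of the drawer, left or right is chance; the drawer slides out above them.
- saucer_small: smaller white saucer, fixed: 76 mm over its rim, 8 mm high, flat floor 60 mm wide 3 mm above the table. Home of the smaller bottle. Origin at the centre of its underside.
- dish_next: closed petri dish 69 mm across, 16 mm high, about 30 g; lies at the start in the +y half of the drawer (seen through the clear top) and shall go to the counter's stage. Origin at the centre of its underside, z up. Grip it across the rim.
- dish_counted: closed petri dish 65 mm across, 16 mm high, about 30 g; lies at the start on the counter's stage and shall go into the free -y half of the drawer. Origin at the centre of its underside, z up. Grip it across the rim.
- spill_tray: grey tray, fixed, for setting things aside: 185 mm along its x, 141 mm along its y over the flange, 17 mm high, inside 169 by 119 mm, floor 3 mm above the table. Origin at the centre of its underside. It stands at the left or the right side of the work, by chance.
- stage (a point): centre of the round white stage on the top face of the colony counter (a fixed low white box 170 mm along its x, 136 mm along its y, 36 mm high), on the surface where the dish lies; axes of the counter, z up. Round the stage runs a black lip 2.7 mm high, 89 mm inside and 97 mm outside diameter.
- drawer (a joint): drawer of the clear cabinet, in m: 0 shut (as at the start), 0.155 fully out; slides to the cabinet's -x (roughly to the robot) with 1 N of friction, stays where it is left. The knob is 34 mm long, ahead of the front panel. The fixed cabinet is 216 mm wide, 62 mm high; from 0.145 out on both halves lie open ahead of its front edge, room for a finger behind each dish.
- drawer_floor (a point): centre of the drawer's inner floor, 19 mm above the table; moves with the drawer, has the cabinet's axes (z up, -x the way it opens). Inside 130 mm along x, 194 mm along y, walls 29 mm high; a divider 3 mm thick, 8 mm high along y = 0 makes two halves, centres at y = +0.048 and -0.048. Aluminium knob on the front, 21 mm across: grip point at (-0.110, 0, +0.017) in this frame.

How it is judged:
On the way, in this order (a step that is already met when the one before it is completed fails the run):
1. both bottles stand released in the grey tray, the drawer still shut (x of bottle_large in the frame of spill_tray between -0.084 and 0.084 m and y of bottle_large in the frame of spill_tray between -0.059 and 0.059 m and x of bottle_small in the frame of spill_tray between -0.084 and 0.084 m and y of bottle_small in the frame of spill_tray between -0.059 and 0.059 m and height (world z) of each of bottle_large, bottle_small below 0.007 m and angle between each of bottle_large, bottle_small's own z axis and vertical below 0.1 rad and contact force between the fingers and bottle_large below 0.1 N and contact force between the fingers and bottle_small below 0.1 N and value of joint drawer below 0.02 m), for 0.2 s.
2. the drawer is pulled open (value of joint drawer above 0.09 m), for 0.1 s.
3. the dishes are exchanged: the counted one flat in the drawer, the next one flat on the stage (z of dish_counted in the frame of drawer_floor between -0.004 and 0.004 m and horizontal distance between dish_counted and drawer_floor below 0.085 m and horizontal distance between dish_next and stage below 0.012 m and z of dish_next in the frame of stage below 0.003 m), for 0.2 s.
At the end, for the whole second after the job is handed in: The drawer is shut to within 6 mm; the counted dish lies flat on the drawer's floor; the next dish lies flat on the stage within 12 mm of its centre, inside the lip; each bottle stands upright on the floor of its own saucer within 12 mm of its centre; everything is released and at rest (all of step 3 and value of joint drawer below 0.006 m and angle between each of dish_counted, dish_next's own z axis and vertical below 0.06 rad and horizontal distance between bottle_large and saucer_large below 0.012 m and height (world z) of each of bottle_large, bottle_small below 0.006 m and angle between each of bottle_large, bottle_small's own z axis and vertical below 0.08 rad and horizontal distance between bottle_small and saucer_small below 0.012 m and linear speed of each of bottle_large, bottle_small, dish_next, dish_counted below 0.02 m/s); the robot touches nothing.
It fails at once if a bottle was knocked over (angle between any of bottle_large, bottle_small's own z axis and vertical above 0.7 rad).
It fails at once if a dish was turned over or dropped on edge (angle between any of dish_next, dish_counted's own z axis and vertical above 0.7 rad).
It also fails if it takes over 138 s, if anything falls off the work surface, if the arm or the gripper's body presses on something with over 40 N, if the wrist force passes 120 N, or if a joint passes its speed limit or range.

## Robot

A 6-joint arm with a two-finger parallel gripper is mounted at the origin on a cart in front of the work surface, level with it; the furniture and walls round the work are solid. World frame = base frame: x ahead of the robot, y to its left, z up, the work surface at z = 0. Lengths are in m, angles in rad, forces in N, time in s.
With the tool pointing down it reaches from about 0.3 to 1 m from the base axis. Payload 5.1 kg.
Tool frame: the origin (TCP) lies between the finger pads; the fingertips stand 25 mm ahead of it and the grasp point (between the pads) lies 6 mm ahead of it; z points along the fingers, y is the line along which they close (so a half turn about z gives the same grasp; the last joint's range is limited). The gripper opens to 95 mm and grips with 3 to 60 N. Pads are 20 mm wide; open, the fingers measure 119 mm over their backs; the gripper's body (75 mm by 180 mm) begins 59 mm behind the grasp point.
Start: joints at [-1.184, 0.124, 1.65, -0, 1.367, -0.083], TCP at [0.294, -0.58, 0.24] pointing down, gripper open.
Joint ranges: [-2.61, 2.61], [-1.02, 2.33], [0.03, 2.71], [-1.35, 4.49], [0.32, 2.68], [-2.91, 2.91]. Speed limits (rad/s): [2.57, 2.57, 3.14, 3.14, 3.14, 3.14].

## Interface

Orientations are given as a 3x3 rotation matrix whose columns are the frame's x, y, z axes.
In Python, from bench import arm, vision gives the robot as it stands.
- The arm moves only by the shell command python3 -m crank 'ROWS' [OPENING]. ROWS is JSON, a list of rows, each a list of 4 numbers: the shift along the tool's x, y, z in cm, then the turn about the tool's z in rad. A call has 1 to 20 rows; each row shifts and turns the commanded pose from where the row before left it, along the tool's axes as they then stand; what a row does not reach is not made up. A row lasts 1/12 s, in which the tool goes at most 41.7 mm and 7.16 degrees, less where a joint would pass 70% of its speed; a pose out of reach is approached as far as the arm can. A call with a gripper value outside its range is refused whole. OPENING is the closure, from 0 (fully open) to 1 (shut), set as the call begins (- or left out, the last holds). The fingers move at their own pace and stop on an object; the grip force is fixed at half the most. Time passes only in rows, so rows that do not move let the fingers close. It gives the time, the measured TCP pose, the force, the opening and the grip force at its end, in the units of the state.
- arm.state(): the state, without advancing time (a new reading comes with each control period).
- vision.get_image(name): name is "scene" or "top"; returns a dict with "img" (480x640x3 uint8, red, green, blue), "depth" (480x640 float32, m along the optical axis (not along the pixel's ray), 0 where there is no reading), "vertical_fov" (degrees; the focal length in pixels is half the picture's height over the tangent of half this angle, whatever the lens; pixels are square), "cx", "cy" (the principal point, pixels), "k1" (the pictures are not rectified: a ray, as slopes to the right and down, at radius r is drawn at 1 + k1 r^2 times it, then the intrinsics apply), "R" (3x3) and "t" (3): a world point X has camera coordinates R X + t. Camera axes: x right, y down, z forward; pixel columns grow to the right and rows downward; lengths in m; the calibration is good to about 2 mm. A picture is of the moment at which its call begins.
- arm.sign_off(): hands the job in; it is judged then, once.
The state is a dict: "clock": time; "qpos": joint angles; "joint_velocities": joint speeds; "joint_efforts": joint torques, N m; "tool_pos": TCP position; "orientation": TCP orientation; "ft_force": force on the tool from outside, world axes, zero at the start; "torque": the same for the moment, N m; "grip_width": opening from 0.0 (shut) to 1.0 (fully open); "gripper_force": force on a finger pad.
Only numpy, scipy, OpenCV 4.12 (cv2) and the standard library are available. Lean on these libraries where they do the work, as an engineer would, in place of code of your own. Each camera call takes 0.05 s, during which the arm holds its last target. There are 200 camera calls.

## Working session

There is one attempt and no reset: what is moved stays moved. The work goes in short steps, Python scripts to look and compute and a shell command to move; the robot and the scene stay as the last step left them, time stands still between calls to the robot, and variables do not carry over. Pictures are saved under pics/ and viewed, at most 14 in all, crops included, and the job is handed in when it is done.

```bash
ls; mkdir -p pics
python3 - <<'E'
from bench import arm, vision
import cv2
s=arm.state(); print(s)
for n in("scene","top"):
    d=vision.get_image(n); cv2.imwrite(f"pics/{n}0.png",d["img"][:,:,::-1])
    print(n,{k:d[k] for k in d if k not in("img","depth")}, (d["depth"]>0).mean())
E
```

```text
pics
{'clock': 0.0, 'qpos': array([-1.18360772e+00,  1.24513655e-01,  1.65163796e+00, -5.32596592e-05,
        1.36744745e+00, -8.26136619e-02]), 'joint_velocities': array([ 4.16780484e-04, -9.57105629e-04,  4.87785102e-05,  9.68914503e-04,
        1.13362130e-03,  2.23616453e-03]), 'joint_efforts': array([-5.69485928e-04, -4.17601776e+01, -3.59933639e+01,  7.74318748e-02,
        4.92225972e-02, -2.01018761e-04]), 'tool_pos': array([ 0.29400109, -0.57907606,  0.23840274]), 'orientation': array([[ 8.91652974e-01,  4.52718814e-01, -8.05894949e-04],
       [ 4.52719517e-01, -8.91651087e-01,  1.83818928e-03],
       [ 1.13605762e-04, -2.00387131e-03, -9.99997986e-01]]), 'ft_force': array([-0.75788964,  0.55782387, -0.27299729]), 'torque': array([-0.02511655, -0.0259359 ,  0.04469407]), 'gripper_force': 0.0, 'grip_width': 0.9989822210774916}
scene {'vertical_fov': 56.187268923352754, 'cx': 313.3752205075232, 'cy': 240.12325539925445, 'k1': -0.07573118244278078, 'R': array([[-0.82632517, -0.56295023, -0.01654529],
       [-0.34735452,  0.53254814, -0.77184021],
       [ 0.44331879, -0.63204392, -0.63560124]]), 't': array([0.43368125, 0.24932544, 0.59591471])} 0.9959993489583333
top {'vertical_fov': 50.564704483983434, 'cx': 318.3070445982948, 'cy': 233.1983217018034, 'k1': -0.0424351557724731, 'R': array([[ 0.02110789, -0.99976921, -0.00399917],
       [-0.97925898, -0.0198683 , -0.20163607],
       [ 0.20151008,  0.00817233, -0.97945235]]), 't': array([-0.0484152 ,  0.57088993,  0.9996116 ])} 0.9960091145833333
```

View pics/scene0.png

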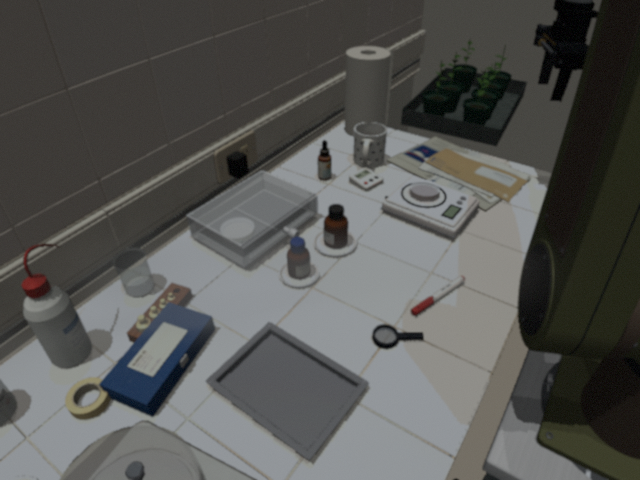

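View pics/top0.png

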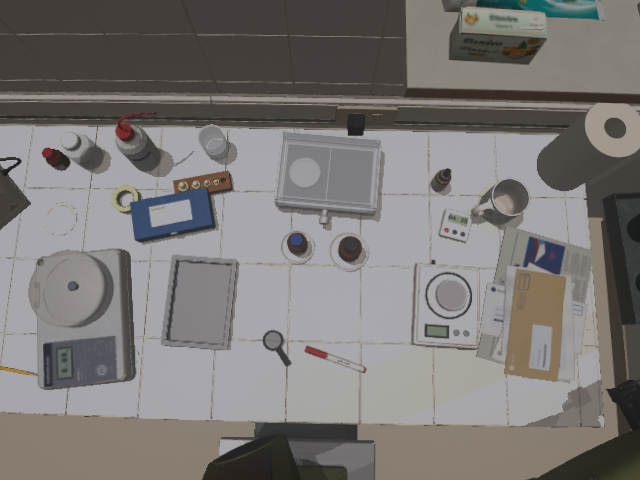

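The scene view shows the tray at (285,385), blue-capped small bottle at (298,258) and black-capped large bottle at (336,228), and the counter at (430,205). The top view shows the tray at (200,302), the small bottle at (297,243), the large bottle at (349,249), the knob at (324,215), the drawer dish at (305,172) and the counter at (446,305), with the stage at (449,295).

```bash
cat > h.py <<'E'
import numpy as np, cv2
from bench import arm, vision
class Cam:
    def __init__(s,n):
        d=vision.get_image(n); s.n=n; s.img=d["img"]; s.dep=d["depth"]; s.R=d["R"]; s.t=d["t"]; s.k=d["k1"]
        f=240/np.tan(np.radians(d["vertical_fov"]/2)); s.K=np.array([[f,0,d["cx"]],[0,f,d["cy"]],[0,0,1]])
        s.D=np.array([s.k,0,0,0,0.]); s.C=-s.R.T@s.t
    def slopes(s,uv):
        return cv2.undistortPoints(np.asarray(uv,float).reshape(-1,1,2),s.K,s.D).reshape(-1,2)
    def dirs(s,uv):
        m=s.slopes(uv); return np.c_[m,np.ones(len(m))]@s.R
    def plane(s,uv,z):
        d=s.dirs(uv); return s.C+d*((z-s.C[2])/d[:,2])[:,None]
    def proj(s,X):
        return cv2.projectPoints(np.asarray(X,float).reshape(-1,1,3),cv2.Rodrigues(s.R)[0],s.t,s.K,s.D)[0].reshape(-1,2)
    def cloud(s):
        v,u=np.mgrid[:480,:640]; d=s.dirs(np.c_[u.ravel(),v.ravel()])
        return (s.C+d*s.dep.ravel()[:,None]).reshape(480,640,3)
def tri(c1,p1,c2,p2):
    a=c1.dirs([p1])[0];b=c2.dirs([p2])[0]; k=np.linalg.lstsq(np.c_[a,-b],c2.C-c1.C,rcond=None)[0]
    X,Y=c1.C+a*k[0],c2.C+b*k[1]; return (X+Y)/2,np.linalg.norm(X-Y)
def blob(mask):
    n,l,st,c=cv2.connectedComponentsWithStats(mask.astype(np.uint8)); i=1+np.argmax(st[1:,4]); return l==i
E
python3 - <<'E'
from h import *
np.set_printoptions(precision=4,suppress=True)
t=Cam("top");s=Cam("scene");P=t.cloud()
for n,p in dict(tray_floor=(200,302),tray_fl=(168,300),table=(260,290),capS=(296,238),capL=(349,243),saucS=(297,259),saucL=(349,265),knob=(324,217),dish_next=(305,172),cabtop=(355,172),cabfree=(355,190),stage=(449,280),dish=(452,296),cbody=(470,275)).items():
    print(n,P[p[1],p[0]], s.proj(P[p[1],p[0]]))
cv2.imwrite("pics/top1.png",cv2.resize(t.img[120:360,150:490,::-1],None,fx=2.35,fy=2.35,interpolation=cv2.INTER_CUBIC))
cv2.imwrite("pics/sc1.png",cv2.resize(s.img[130:330,180:490,::-1],None,fx=2.58,fy=2.58,interpolation=cv2.INTER_CUBIC))
E
```

```text
tray_floor [0.4275 0.2136 0.0046] [[285.9165 385.445 ]]
tray_fl [0.4294 0.2794 0.016 ] [[255.1608 415.249 ]]
table [ 0.4565  0.0868 -0.0011] [[317.9508 323.2126]]
capS [0.556  0.0083 0.0819] [[295.1853 238.6284]]
capL [ 0.5457 -0.0988  0.0934] [[333.0374 205.4304]]
saucS [0.5247 0.0088 0.0048] [[310.6635 277.4026]]
saucL [ 0.5142 -0.104   0.0031] [[347.4579 246.6692]]
knob [ 0.6089 -0.0478  0.0488] [[290.8521 226.9946]]
dish_next [ 0.7038 -0.0054  0.0606] [[238.4432 217.1037]]
cabtop [ 0.7049 -0.1118  0.0637] [[271.8058 190.2912]]
cabfree [ 0.6654 -0.1121  0.0626] [[286.998  196.3839]]
stage [ 0.4803 -0.3082  0.05  ] [[409.8016 184.7674]]
dish [ 0.4474 -0.313   0.0516] [[424.9014 187.6632]]
cbody [ 0.4928 -0.3551  0.0398] [[412.9697 177.5976]]
```

View pics/top1.png

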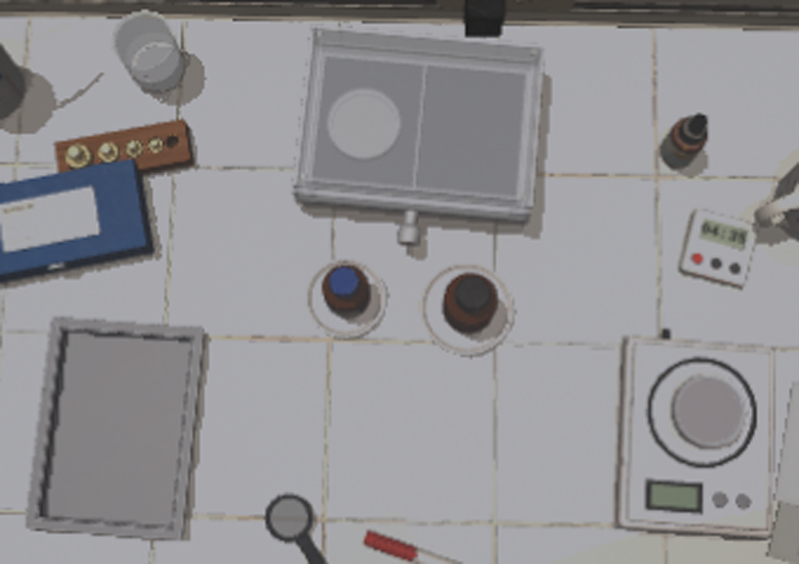

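View pics/sc1.png

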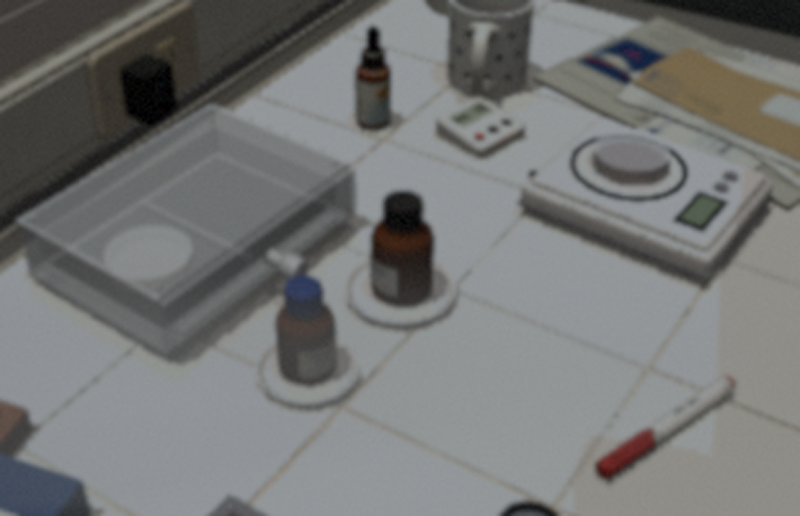

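The crops confirm the objects. In the top view the lip ring is centred near (449,295) and surrounds the dish at (452,295). The saucers surround the bottles at about (297,247) and (349,251).

```bash
cat > m.py <<'E'
from h import *
np.set_printoptions(precision=4,suppress=True)
ts=[Cam("top") for _ in range(8)]; ss=[Cam("scene") for _ in range(8)]
def avg(L):
    c=L[0]; c.img=np.mean([x.img for x in L],0).astype(np.uint8); c.dep=np.median([x.dep for x in L],0).astype(np.float32); return c
t,s=avg(ts),avg(ss); P=t.cloud()
import pickle
print("noise",np.std([x.dep[290,260] for x in ts]))
def ctr(m): v,u=np.nonzero(m); return np.array([u.mean(),v.mean()])
def roi(m,u0,u1,v0,v1): o=np.zeros_like(m); o[v0:v1,u0:u1]=m[v0:v1,u0:u1]; return o
for c in(t,s): c.hsv=cv2.cvtColor(c.img,cv2.COLOR_RGB2HSV); c.i=c.img.astype(int)
# table plane bias
print("table z",np.median(P[270:300,250:262,2]),np.median(P[270:300,380:400,2]))
# blue cap
out=[]
for c,r in((t,(270,330,220,260)),(s,(275,320,225,265))):
    m=blob(roi((c.i[...,2]-c.i[...,0]>30),*r)); out.append(m)
print("blue cap blobs",[m.sum() for m in out],[ctr(m) for m in out],"tri",tri(t,ctr(out[0]),s,ctr(out[1])))
for nm,b in(("S",(275,320,225,262)),("L",(325,375,225,270))):
    z=P[...,2]; m=roi(z>0.045,*b); q=P[m]; top=q[q[:,2]>np.percentile(q[:,2],95)-.008]
    print(nm,"top z",np.median(top[:,2]),len(top),"xy mean",top.mean(0),"ext",np.percentile(top,2,0),np.percentile(top,98,0))
# lip ellipse both views
E_=[]
for c,r in((t,(420,478,268,322)),(s,(395,452,175,212))):
    g=c.hsv[...,2]; m=blob(roi(g<95,*r)); cs,_=cv2.findContours(m.astype(np.uint8),cv2.RETR_EXTERNAL,cv2.CHAIN_APPROX_NONE)
    k=max(cs,key=len); e=cv2.fitEllipse(k); E_.append(e); print("lip",m.sum(),e)
X,err=tri(t,E_[0][0],s,E_[1][0]); print("lip tri",X,err)
b=cv2.ellipse2Poly(tuple(map(round,E_[0][0])),tuple(int(a/2) for a in E_[0][1]),int(E_[0][2]),0,360,5)
Q=t.plane(b,X[2]); print("lip dia",np.ptp(Q,0))
m=roi(np.hypot(P[...,0]-X[0],P[...,1]-X[1])<.06,400,500,250,340)
# dish by depth
r=np.hypot(P[...,0]-X[0],P[...,1]-X[1])
print("z stage ring",np.median(P[(r>.036)&(r<.043)&(P[...,2]<.047)][:,2]), "hist",np.histogram(P[r<.043][:,2],bins=np.arange(.03,.062,.004)))
# generic rects from heights
for nm,box,lo,hi in(("counter",(405,485,255,355),.028,.046),("cab",(265,395,125,225),.054,.075),("tray",(155,245,245,355),.0105,.03)):
    m=blob(roi((P[...,2]>lo)&(P[...,2]<hi),*box)); cs,_=cv2.findContours(m.astype(np.uint8),cv2.RETR_EXTERNAL,cv2.CHAIN_APPROX_NONE)
    k=max(cs,key=cv2.contourArea).reshape(-1,2); zz=np.median(P[m][:,2]); W=t.plane(k,zz)
    print(nm,"z",zz,cv2.minAreaRect((W[:,:2]).astype(np.float32)))
for nm,box in(("saucS",(270,325,215,285)),("saucL",(322,378,215,290))):
    m=blob(roi((P[...,2]>.003)&(P[...,1]>-9),*box)); 
    cv2.imwrite(f"pics/{nm}.png",cv2.resize(m.astype(np.uint8)*255,None,fx=1,fy=1)); print(nm,m.sum())
np.savez("avg.npz",ti=t.img,td=t.dep,si=s.img,sd=s.dep)
E
python3 m.py
```

```text
noise 0.0024106833
table z -0.0001173989938669795 -0.00029103792049844923
blue cap blobs [np.int64(104), np.int64(81)] [array([295.7019, 239.1058]), array([296.8395, 240.963 ])] tri (array([0.5536, 0.0086, 0.0782]), np.float64(0.0019058225246026154))
S top z 0.08050814934430295 131 xy mean [0.5528 0.0081 0.0803] ext [ 0.5419 -0.0039  0.0754] [0.5645 0.0204 0.0823]
L top z 0.08850326720904167 174 xy mean [ 0.5433 -0.1029  0.0884] ext [ 0.5305 -0.1171  0.0847] [ 0.5569 -0.0891  0.0902]
lip 215 ((448.4142150878906, 295.2939758300781), (44.398685455322266, 46.58768081665039), 135.24668884277344)
lip 143 ((423.93255615234375, 195.43222045898438), (9.601271629333496, 26.396228790283203), 96.32489013671875)
lip tri [ 0.4483 -0.311   0.0327] 0.0042350817213821865
lip dia [0.0957 0.0962 0.    ]
z stage ring 0.037168245482631646 hist (array([  0, 456,  92,  13,  13, 713,  66]), array([0.03 , 0.034, 0.038, 0.042, 0.046, 0.05 , 0.054, 0.058]))
counter z 0.03652891727968388 ((0.4293901324272156, -0.3052564263343811), (0.13344629108905792, 0.1652558445930481), 86.65847778320312)
cab z 0.06236053356042959 ((0.7084956765174866, -0.05498363822698593), (0.21608571708202362, 0.16336077451705933), 85.7859878540039)
tray z 0.0166471116133301 ((0.4280455410480499, 0.21393151581287384), (0.14232337474822998, 0.18980461359024048), 87.06668853759766)
saucS 807
saucL 1069
```

```bash
cat > m2.py <<'E'
from h import *
from scipy.optimize import least_squares
np.set_printoptions(precision=4,suppress=True)
t,s=Cam("top"),Cam("scene"); a=np.load("avg.npz"); t.img,t.dep,s.img,s.dep=a["ti"],a["td"],a["si"],a["sd"]; P=t.cloud()
def circ(W,R0=None):
    f=lambda p:np.hypot(W[:,0]-p[0],W[:,1]-p[1])-p[2]
    r=least_squares(f,[*np.median(W[:,:2],0),R0 or .04],loss="soft_l1",f_scale=.001); return r.x,np.std(f(r.x))
def cont(m): 
    cs,_=cv2.findContours(m.astype(np.uint8),cv2.RETR_EXTERNAL,cv2.CHAIN_APPROX_NONE); return max(cs,key=cv2.contourArea).reshape(-1,2)
def near(x,y,r): return np.hypot(P[...,0]-x,P[...,1]-y)<r
for nm,x,y,R in(("saucS",.548,.008,.038),("saucL",.538,-.103,.044)):
    m=blob(near(x,y,R+.012)&(P[...,2]>.0035)); k=cont(m); W=t.plane(k,.006); W=W[W[:,0]<x+.015]
    print(nm,circ(W,R))
q=P[near(.4483,-.311,.04)&(P[...,2]>.046)]; m=blob(near(.4483,-.311,.04)&(P[...,2]>.045)); print("dish_c z",np.median(q[:,2]),circ(t.plane(cont(m),.052),.033))
g=t.img.astype(int).sum(2)/3
print("lip",t.plane([[448.4,295.3]],.039))
print("px dish/drawer",g[172,305],g[190,355],g[190,305])
b=np.zeros((480,640),bool); b[145:203,284:328]=1
m=blob(b&(g>(g[172,305]+g[190,355])/2)); k=cont(m); print("dish_n px",m.sum(),circ(t.plane(k,.035),.034), k.mean(0))
gs=s.img.astype(int).sum(2)/3; c0=s.proj([[.70,-.003,.035]])[0]; print("scene guess",c0,gs[int(c0[1]),int(c0[0])])
b=np.zeros((480,640),bool); u,v=map(int,c0); b[v-17:v+18,u-24:u+25]=1
thr=cv2.threshold(s.img[v-17:v+18,u-24:u+25].mean(2).astype(np.uint8),0,255,cv2.THRESH_OTSU)[0]
m=blob(b&(gs>thr)); print("scene dish blob",m.sum(),thr)
e=cv2.fitEllipse(cont(m)); e2=cv2.fitEllipse(k); print(e,e2,tri(t,e2[0],s,e[0]))
# knob
y0=-.055;ax=np.array([np.cos(-.0735),np.sin(-.0735)]);ay=np.array([-ax[1],ax[0]])
d=P[...,:2]-np.array([.7085,-.055]); lx=d@ax; ly=d@ay
m=(lx<-.085)&(lx>-.16)&(abs(ly)<.03)&(P[...,2]>.025)
q=P[m]; print("knob n",len(q),"z95",np.percentile(q[:,2],90),"lx",np.percentile(lx[m],[2,50,98]),"ly",np.percentile(ly[m],[5,50,95]))
m=(abs(ly)<.1)&(P[...,2]>.05)&(abs(lx)<.12); print("cab lx ext",np.percentile(lx[m],[1,99]))
E
python3 m2.py
```

```text
saucS (array([0.5521, 0.0105, 0.0363]), np.float64(0.0005521751395090171))
saucL (array([ 0.5449, -0.1021,  0.0425]), np.float64(0.0005430964642342894))
dish_c z 0.05292735599805787 (array([ 0.4514, -0.3119,  0.0317]), np.float64(0.0008389068319916299))
lip [[ 0.4498 -0.3088  0.039 ]]
px dish/drawer 155.66666666666666 126.33333333333333 126.33333333333333
dish_n px 708 (array([ 0.7126, -0.0031,  0.0326]), np.float64(0.0005678709149435865)) [304.439  171.9878]
scene guess [240.6263 228.7605] 138.33333333333334
scene dish blob 1343 103.0
((239.29539489746094, 224.62722778320312), (34.25031661987305, 52.04081344604492), 87.11795806884766) ((304.3724670410156, 171.96791076660156), (28.31412696838379, 30.022321701049805), 84.26567077636719) (array([ 0.7077, -0.0049,  0.0416]), np.float64(0.005507135521993691))
knob n 104 z95 0.0459237995138031 lx [-0.1126 -0.1029 -0.0853] ly [-0.0077  0.0002  0.0082]
cab lx ext [-0.0822  0.1179]
```

```bash
cat > go.py <<'E'
import sys; from h import *
np.set_printoptions(precision=4,suppress=True)
s=arm.state(); p,R=s["tool_pos"],s["orientation"]; T=np.array(list(map(float,sys.argv[1:4])))
print("t",s["clock"],"pos",p,"ytool deg",np.degrees(np.arctan2(R[1,1],R[0,1])),"F",s["ft_force"],"w",s["grip_width"],"tilt",R[2])
th=np.arctan2(R[1,1],R[0,1]); Y=np.array([np.cos(th),np.sin(th),0]); X=np.array([-Y[1],Y[0],0]); d=T-p
print("shift cm",100*np.array([d@X,d@Y,-d[2]]))
E
python3 -m crank '[[0,0,0,-0.12],[0,0,0,-0.12],[0,0,0,-0.12],[0,0,0,-0.12],[0,0,0,-0.12],[0,0,0,-0.12],[0,0,0,-0.12],[0,0,0,-0.12],[0,0,0,-0.068],[0,0,0,0],[0,0,0,0]]' 0.35; python3 go.py 0.5435 -0.1025 0.13
```

```text
clock: 2.02
tool_pos: [0.2943, -0.5796, 0.2397]
orientation: [[0.075, 0.997, 0.0], [0.997, -0.075, 0.0], [0.0, 0.0, -1.0]]
ft_force: [0.7, 0.5, -0.6]
grip_width: 0.648
gripper_force: 0.0
t 2.0167 pos [ 0.2943 -0.5796  0.2397] ytool deg -4.289961274865065 F [ 0.7044  0.5065 -0.593 ] w 0.647723792763315 tilt [ 0.      0.0001 -1.    ]
shift cm [49.4369 21.2854 10.9661]
```

```bash
python3 -m crank '[[1.5,0.6,0,0],[3,1.3,0,0],[3.5,1.5,0,0],[3.5,1.5,0,0],[3.5,1.5,0,0],[3.5,1.5,0,0],[3.5,1.5,0,0],[3.5,1.5,0,0],[3.5,1.5,1,0],[3.5,1.5,1,0],[3.5,1.5,1,0],[3.5,1.5,2,0],[3.5,1.5,2,0],[3,1.5,2,0],[2,0.9,2,0],[0.9,0.5,0,0],[0,0,0,0],[0,0,0,0],[0,0,0,0]]'; python3 go.py 0.5437 -0.1025 0.087
```

```text
clock: 3.6
tool_pos: [0.5418, -0.1106, 0.1327]
orientation: [[0.074, 0.997, 0.002], [0.997, -0.074, -0.001], [-0.001, 0.003, -1.0]]
ft_force: [0.4, -0.7, 0.2]
grip_width: 0.654
gripper_force: 0.0
t 3.6 pos [ 0.5418 -0.1106  0.1327] ytool deg -4.246448005053338 F [ 0.384  -0.6804  0.2142] w 0.653704533993733 tilt [-0.001   0.0025 -1.    ]
shift cm [0.8242 0.1305 4.5704]
```

```bash
python3 -m crank '[[0.4,0.1,0,0],[0.4,0,0,0],[0,0,0.6,0],[0,0,1,0],[0,0,1,0],[0,0,1,0],[0,0,0.6,0],[0,0,0.3,0],[0,0,0,0],[0,0,0,0]]'; python3 go.py 0.5437 -0.1025 0.087
```

```text
clock: 4.43
tool_pos: [0.5428, -0.1016, 0.0856]
orientation: [[0.073, 0.997, -0.0], [0.997, -0.073, 0.0], [0.0, -0.0, -1.0]]
ft_force: [-0.4, -0.9, 0.5]
grip_width: 0.654
gripper_force: 0.0
t 4.4333 pos [ 0.5428 -0.1016  0.0856] ytool deg -4.1827527023882975 F [-0.3616 -0.9249  0.4725] w 0.6535608344595165 tilt [ 0.0001 -0.0005 -1.    ]
shift cm [-0.0793  0.0972 -0.1352]
```

```bash
python3 -m crank '[[-0.1,0.1,-0.1,0],[0,0,0,0],[0,0,0,0],[0,0,0,0],[0,0,0,0],[0,0,0,0],[0,0,0,0],[0,0,0,0]]' 0.9; python3 -m crank '[[0,0,-0.3,0],[0,0,-0.7,0],[0,0,-1,0],[0,0,-1,0],[0,0,-1,0],[0,0,-1,0],[0,0,-0.5,0],[0,0,0,0],[0,0,0,0]]'; python3 go.py 0.470 0.212 0.141
```

```text
clock: 5.1
tool_pos: [0.5438, -0.1027, 0.0871]
orientation: [[0.073, 0.997, 0.0], [0.997, -0.073, -0.0], [-0.0, 0.0, -1.0]]
ft_force: [0.1, -1.2, 1.3]
grip_width: 0.294
gripper_force: 30.0
clock: 5.85
tool_pos: [0.5439, -0.1028, 0.1425]
orientation: [[0.073, 0.997, 0.001], [0.997, -0.073, -0.0], [-0.0, 0.001, -1.0]]
ft_force: [0.4, 0.4, -0.9]
grip_width: 0.295
gripper_force: 29.9
t 5.85 pos [ 0.5439 -0.1028  0.1425] ytool deg -4.1840034152331596 F [ 0.4052  0.3675 -0.895 ] w 0.29546051162056247 tilt [-0.0002  0.001  -1.    ]
shift cm [30.8531 -9.6711  0.147 ]
```

```bash
python3 -m crank '[[0,-0.5,-1,0],[0,-1,-1.5,0],[0.5,-1.5,-1.5,0],[1.2,-1.5,-1,0],[2.0,-1.5,0,0],[2.5,-1.5,0,0],[2.5,-1.5,0,0],[2.5,-0.7,0,0],[2.5,0,0,0],[2.5,0,0,0],[2.5,0,0,0],[2.5,0,0,0],[2.5,0,0,0],[2.5,0,0,0],[2,0,0,0],[1.5,0,0,0],[1,0,0,0],[0.6,0,0,0],[0,0,0,0],[0,0,0,0]]'; python3 go.py 0.470 0.212 0.087
```

```text
clock: 7.52
tool_pos: [0.4696, 0.2161, 0.1918]
orientation: [[0.073, 0.997, -0.001], [0.997, -0.073, -0.001], [-0.001, -0.0, -1.0]]
ft_force: [-0.5, -0.5, -1.1]
grip_width: 0.298
gripper_force: 29.9
t 7.5167 pos [0.4696 0.2161 0.1918] ytool deg -4.177621917251366 F [-0.4712 -0.4606 -1.1271] w 0.29757258765686806 tilt [-0.0006 -0.0005 -1.    ]
shift cm [-0.4089  0.0652 10.4764]
```

```bash
python3 -m crank '[[-0.2,0,0.7,0],[-0.2,0,1.3,0],[0,0,1.8,0],[0,0,1.8,0],[0,0,1.8,0],[0,0,1.2,0],[0,0,0.8,0],[0,0,0.5,0],[0,0,0.4,0],[0,0,0,0],[0,0,0,0],[0,0,0,0]]'; python3 go.py 0.470 0.212 0.087
```

```text
clock: 8.52
tool_pos: [0.4702, 0.2128, 0.0899]
orientation: [[0.073, 0.997, 0.002], [0.997, -0.073, 0.001], [0.001, 0.002, -1.0]]
ft_force: [-0.2, 0.8, -1.8]
grip_width: 0.297
gripper_force: 29.9
t 8.5167 pos [0.4702 0.2128 0.0899] ytool deg -4.180875422846318 F [-0.1604  0.7871 -1.8298] w 0.2965538298064057 tilt [ 0.0007  0.0017 -1.    ]
shift cm [-0.082  -0.0165  0.2885]
```

```bash
python3 -m crank '[[0,0,0.1,0],[0,0,0.1,0],[0,0,0.05,0],[0,0,0,0],[0,0,0,0]]'; python3 -m crank '[[0,0,0,0],[0,0,0,0],[0,0,0,0],[0,0,0,0],[0,0,-0.5,0],[0,0,-1,0],[0,0,-1.5,0],[0,0,-2,0],[0,0,-2,0],[0,0,-1,0],[0,0,-0.5,0],[0,0,0,0],[0,0,0,0]]' 0.4;  python3 go.py 0.5525 0.0085 0.175
```

```text
clock: 8.93
tool_pos: [0.47, 0.2127, 0.0871]
orientation: [[0.073, 0.997, 0.001], [0.997, -0.073, 0.0], [0.0, 0.001, -1.0]]
ft_force: [-0.7, -0.7, 2.4]
grip_width: 0.3
gripper_force: 30.0
clock: 10.02
tool_pos: [0.4693, 0.2124, 0.171]
orientation: [[0.073, 0.997, -0.0], [0.997, -0.073, -0.0], [-0.0, -0.0, -1.0]]
ft_force: [-0.3, 0.1, -0.3]
grip_width: 0.6
gripper_force: 0.0
t 10.0167 pos [0.4693 0.2124 0.171 ] ytool deg -4.182653762292086 F [-0.263   0.0669 -0.2965] w 0.6004760122553329 tilt [-0.0002 -0.0004 -1.    ]
shift cm [-19.7316   9.7882  -0.3994]
```

```bash
python3 -m crank '[[-1,0.5,0,0],[-2,1,0,0],[-2.5,1.2,0,0],[-2.5,1.2,0,0],[-2.5,1.2,0,0],[-2.5,1.2,0,0],[-2.5,1.2,0,0],[-2,1.2,0,0],[-1.3,0.7,1,0],[-0.6,0.4,1.5,0],[-0.3,0,1.5,0],[0,0,0.5,0],[0,0,0,0],[0,0,0,0],[0,0,0,0]]';  python3 go.py 0.5528 0.0085 0.082
```

```text
clock: 11.27
tool_pos: [0.5532, 0.0093, 0.1269]
orientation: [[0.072, 0.997, 0.001], [0.997, -0.072, -0.0], [0.0, 0.001, -1.0]]
ft_force: [-0.2, 0.2, 0.2]
grip_width: 0.598
gripper_force: 0.0
t 11.2667 pos [0.5532 0.0093 0.1269] ytool deg -4.143721443770718 F [-0.1632  0.2461  0.1545] w 0.5982601270129633 tilt [ 0.      0.0007 -1.    ]
shift cm [-0.0806 -0.0316  4.4885]
```

```bash
python3 -m crank '[[0,0,0.6,0],[0,0,1,0],[0,0,1,0],[0,0,1,0],[0,0,0.6,0],[0,0,0.3,0],[0,0,0,0],[0,0,0,0],[0,0,0,0]]'; python3 -m crank '[[0,0,0,0],[0,0,0,0],[0,0,0,0],[0,0,0,0],[0,0,0,0],[0,0,0,0],[0,0,0,0]]' 0.9; python3 -m crank '[[0,0,-0.3,0],[0,0,-0.7,0],[0,0,-1.5,0],[0,0,-2,0],[0,0,-2,0],[0,0,-2,0],[0,0,-1.2,0],[0,0,-0.5,0],[0,0,0,0],[0,0,0,0]]'; python3 go.py 0.386 0.216 0.19
```

```text
clock: 12.02
tool_pos: [0.5533, 0.0089, 0.0819]
orientation: [[0.073, 0.997, 0.001], [0.997, -0.073, -0.0], [0.0, 0.001, -1.0]]
ft_force: [-0.9, -0.3, -0.3]
grip_width: 0.598
gripper_force: 0.0
clock: 12.6
tool_pos: [0.5529, 0.0089, 0.0815]
orientation: [[0.073, 0.997, 0.0], [0.997, -0.073, -0.0], [-0.0, 0.0, -1.0]]
ft_force: [-1.2, 1.3, 0.5]
grip_width: 0.258
gripper_force: 29.8
clock: 13.43
tool_pos: [0.5525, 0.0089, 0.1828]
orientation: [[0.073, 0.997, -0.001], [0.997, -0.073, 0.0], [0.0, -0.001, -1.0]]
ft_force: [-0.5, 0.6, -0.6]
grip_width: 0.258
gripper_force: 29.8
t 13.4333 pos [0.5525 0.0089 0.1828] ytool deg -4.1833426585358735 F [-0.5438  0.5752 -0.6183] w 0.2578358997806711 tilt [ 0.     -0.0009 -1.    ]
shift cm [ 19.4353 -18.1175  -0.7249]
```

```bash
python3 -m crank '[[0.4,-0.4,0,0],[1.2,-1.2,0,0],[2,-2,0,0],[2.2,-2.2,0,0],[2.2,-2.2,0,0],[2.2,-2.2,0,0],[2.2,-2.2,0,0],[2.2,-2,0,0],[2,-1.6,0,0],[1.4,-1.1,0,0],[0.8,-0.6,0,0],[0.4,-0.4,0,0],[0,0,0,0],[0,0,0,0],[0,0,0,0]]';  python3 go.py 0.386 0.216 0.082
```

```text
clock: 14.68
tool_pos: [0.3867, 0.2131, 0.1833]
orientation: [[0.074, 0.997, -0.0], [0.997, -0.074, -0.0], [-0.0, -0.0, -1.0]]
ft_force: [-0.2, 0.7, -1.0]
grip_width: 0.256
gripper_force: 29.8
t 14.6833 pos [0.3867 0.2131 0.1833] ytool deg -4.230991765133206 F [-0.2029  0.7093 -1.0353] w 0.2559142317157748 tilt [-0.0004 -0.0001 -1.    ]
shift cm [ 0.2839 -0.0915 10.1279]
```

```bash
python3 -m crank '[[0,0,0.7,0],[0,0,1.3,0],[0,0,1.8,0],[0,0,1.8,0],[0,0,1.8,0],[0,0,1,0],[0,0,0.7,0],[0,0,0.5,0],[0,0,0.3,0],[0,0,0.1,0],[0,0,0.1,0],[0,0,0,0],[0,0,0,0],[0,0,0,0]]'; python3 go.py 0.386 0.216 0.082
```

```text
clock: 15.85
tool_pos: [0.3867, 0.2138, 0.083]
orientation: [[0.073, 0.997, 0.001], [0.997, -0.073, 0.0], [0.0, 0.001, -1.0]]
ft_force: [0.4, 0.3, -1.2]
grip_width: 0.258
gripper_force: 29.8
t 15.85 pos [0.3867 0.2138 0.083 ] ytool deg -4.1749887072878415 F [ 0.3678  0.3085 -1.2269] w 0.2583664920326239 tilt [ 0.0005  0.0009 -1.    ]
shift cm [ 0.2137 -0.0868  0.0952]
```

```bash
python3 -m crank '[[0,0,0.1,0],[0,0,0.05,0],[0,0,0,0],[0,0,0,0]]'; python3 -m crank '[[0,0,0,0],[0,0,0,0],[0,0,0,0],[0,0,0,0],[0,0,-0.5,0],[0,0,-1,0],[0,0,-1.5,0],[0,0,-2,0],[0,0,-2,0],[0,0,-1,0],[0,0,-0.5,0],[0,0,0,0],[0,0,0,0]]' 0.4;  python3 go.py 0.6078 -0.0476 0.12; python3 -c "
from h import *
print(arm.state()['qpos']); c=Cam('top'); cv2.imwrite('pics/top2.png',c.img[120:360,140:490,::-1])"
```

```text
clock: 16.18
tool_pos: [0.3867, 0.2139, 0.0814]
orientation: [[0.073, 0.997, 0.001], [0.997, -0.073, 0.001], [0.001, 0.001, -1.0]]
ft_force: [-0.9, -1.0, 2.8]
grip_width: 0.259
gripper_force: 29.8
clock: 17.27
tool_pos: [0.3861, 0.2135, 0.1655]
orientation: [[0.073, 0.997, -0.0], [0.997, -0.073, -0.0], [-0.0, -0.0, -1.0]]
ft_force: [0.3, -0.6, -0.3]
grip_width: 0.599
gripper_force: 0.0
t 17.2667 pos [0.3861 0.2135 0.1655] ytool deg -4.183240675728209 F [ 0.3417 -0.6028 -0.2872] w 0.5987609762263445 tilt [-0.0002 -0.0004 -1.    ]
shift cm [-24.4235  24.0128   4.5505]
[ 3.83317576e-01 -3.02652774e-01  2.17463141e+00 -1.87375027e-05
  1.27009706e+00  4.56334405e-01]
```

View pics/top2.png

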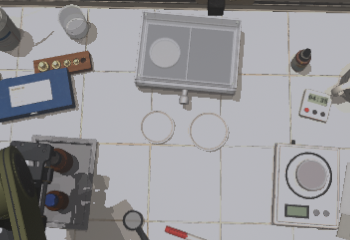

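The picture shows both bottles standing in the tray at (60,160) and (55,203), with the saucers empty.

```bash
python3 -m crank '[[-1,1,0,0],[-2,2,0,0],[-2.6,2.6,0,0],[-2.6,2.6,0,0],[-2.6,2.6,0,0],[-2.6,2.6,0,0],[-2.6,2.6,0,0],[-2.6,2.6,0,0],[-2.4,2.4,0,0],[-1.8,1.7,0,0],[-1.2,1.0,0,0],[-0.6,0.4,0,0],[0,0,0,0]]';python3 -m crank '[[0,0,0,0.12],[0,0,0,0.12],[0,0,0,0.12],[0,0,0,0.12],[0,0,0,0.12],[0,0,0,0.12],[0,0,0,0.12],[0,0,0,0.12],[0,0,0,0.12],[0,0,0,0.12],[0,0,0,0.12],[0,0,0,0.12],[0,0,0,0.12],[0,0,0,0],[0,0,0,0]]'; python3 go.py 0.6078 -0.0476 0.042
cat > sc.py <<'E'
from h import *
from scipy.optimize import least_squares
c=[Cam("top") for _ in range(6)]; t=c[0]; t.dep=np.median([x.dep for x in c],0); P=t.cloud()
for nm,x,y,R in(("saucS",.552,.010,.038),("saucL",.545,-.102,.044)):
    m=(np.hypot(P[...,0]-x,P[...,1]-y)<R+.008)&(P[...,2]>.0035)&(P[...,2]<.012); v,u=np.nonzero(m)
    cs,_=cv2.findContours(m.astype(np.uint8),cv2.RETR_EXTERNAL,cv2.CHAIN_APPROX_NONE); W=t.plane(max(cs,key=len).reshape(-1,2),.007)
    f=lambda p:np.hypot(W[:,0]-p[0],W[:,1]-p[1])-p[2]
    r=least_squares(f,[x,y,R],loss="soft_l1",f_scale=.001).x; print(nm,r,np.std(f(r)),P[m].mean(0))
E
echo
```

```text
clock: 18.4
tool_pos: [0.6085, -0.05, 0.1647]
orientation: [[0.074, 0.997, -0.002], [0.997, -0.074, 0.0], [0.0, -0.002, -1.0]]
ft_force: [0.6, 1.1, -0.3]
grip_width: 0.602
gripper_force: 0.0
clock: 19.65
tool_pos: [0.608, -0.048, 0.1657]
orientation: [[0.998, -0.058, -0.001], [-0.058, -0.998, 0.0], [-0.001, -0.0, -1.0]]
ft_force: [0.6, 0.2, 0.4]
grip_width: 0.601
gripper_force: 0.0
t 19.65 pos [ 0.608  -0.048   0.1657] ytool deg -93.30918620151404 F [0.5634 0.1968 0.422 ] w 0.6011448573912738 tilt [-0.0008 -0.0003 -1.    ]
shift cm [-0.018  -0.0427 12.3707]
```

```bash
python3 -m crank '[[0,0,1,0.016],[0,0,2,0],[0,0,2.5,0],[0,0,2.5,0],[0,0,2,0],[0,0,1.2,0],[0,0,0.7,0],[0,0,0.4,0],[0,0,0,0],[0,0,0,0]]'; python3 go.py 0.6078 -0.0476 0.042;  python3 -m crank '[[0,0,0,0],[0,0,0,0],[0,0,0,0],[0,0,0,0],[0,0,0,0],[0,0,0,0],[0,0,0,0]]' 0.95; python3 go.py 0.458 -0.0366 0.042
```

```text
clock: 20.48
tool_pos: [0.6096, -0.0494, 0.044]
orientation: [[0.997, -0.078, 0.002], [-0.078, -0.997, -0.0], [0.002, 0.0, -1.0]]
ft_force: [-0.8, 0.2, -0.1]
grip_width: 0.601
gripper_force: 0.0
t 20.4833 pos [ 0.6096 -0.0494  0.044 ] ytool deg -94.46741269885992 F [-0.7715  0.1756 -0.1048] w 0.6009881007412007 tilt [ 0.0018  0.0001 -1.    ]
shift cm [-0.1951 -0.1659  0.1958]
clock: 21.07
tool_pos: [0.6091, -0.0466, 0.0431]
orientation: [[0.997, -0.08, 0.001], [-0.08, -0.997, 0.006], [0.0, -0.006, -1.0]]
ft_force: [0.8, 10.7, 1.1]
grip_width: 0.202
gripper_force: 30.0
t 21.0667 pos [ 0.6091 -0.0466  0.0431] ytool deg -94.58095137248704 F [ 0.8401 10.6767  1.0614] w 0.2016992588630372 tilt [ 0.0004 -0.0058 -1.    ]
shift cm [-15.1444   0.2065   0.1135]
```

```bash
python3 -m crank '[[0,-0.25,0,0],[-0.4,0,0,0],[-0.8,0,0,0],[-1.2,0,0,0],[-1.5,0,0,0],[-1.5,0,0,0],[-1.5,0,0,0],[-1.5,0,0,0],[-1.5,0,0,0],[-1.5,0,0,0],[-1.3,0,0,0],[-1,0,0,0],[-0.7,0,0,0],[-0.4,0,0,0],[-0.2,0,0,0],[0,0,0,0],[0,0,0,0],[0,0,0,0]]'; python3 go.py 0.458 -0.0366 0.042
```

```text
clock: 22.57
tool_pos: [0.4597, -0.0354, 0.0431]
orientation: [[0.997, -0.078, -0.0], [-0.078, -0.997, -0.001], [-0.0, 0.001, -1.0]]
ft_force: [-0.7, -2.3, 3.4]
grip_width: 0.2
gripper_force: 30.0
t 22.5667 pos [ 0.4597 -0.0354  0.0431] ytool deg -94.47195329968066 F [-0.7117 -2.2698  3.3929] w 0.19964597640559661 tilt [-0.0003  0.0005 -1.    ]
shift cm [-0.1635  0.1341  0.1084]
```

```bash
python3 -m crank '[[0,0,0,0],[0,0,0,0],[0,0,0,0],[0,0,0,0],[0,0,-0.5,0],[0,0,-1,0],[0,0,-2,0],[0,0,-3,0],[0,0,-3,0],[0,0,-2,0],[0,0,-1,0],[0,0,0,0]]' 0.6; python3 -m crank '[[0,0,0,-0.12],[0,0,0,-0.12],[0,0,0,-0.12],[0,0,0,-0.12],[0,0,0,-0.12],[0,0,0,-0.12],[0,0,0,-0.12],[0,0,0,-0.12],[0,0,0,-0.12],[0,0,0,-0.12],[0,0,0,-0.12],[0,0,0,-0.12],[0,0,0,-0.12],[0,0,0,-0.01],[0,0,0,0]]' 0; python3 go.py 0.4514 -0.3119 0.17
```

```text
clock: 23.57
tool_pos: [0.4613, -0.0354, 0.1716]
orientation: [[0.997, -0.078, 0.007], [-0.078, -0.997, -0.001], [0.007, 0.001, -1.0]]
ft_force: [0.5, 0.0, -0.3]
grip_width: 0.399
gripper_force: 0.0
clock: 24.82
tool_pos: [0.4586, -0.0349, 0.1664]
orientation: [[0.081, 0.997, -0.003], [0.997, -0.081, 0.001], [0.0, -0.003, -1.0]]
ft_force: [0.0, -0.5, -0.3]
grip_width: 1.0
gripper_force: 0.0
t 24.8167 pos [ 0.4586 -0.0349  0.1664] ytool deg -4.6712444192084535 F [ 0.0405 -0.4874 -0.2909] w 0.9997176445984483 tilt [ 0.0003 -0.0025 -1.    ]
shift cm [-27.6654   1.5362  -0.3574]
```

```bash
python3 -m crank '[[-1,0,0,0],[-2,0.1,0,0],[-3,0.2,0,0],[-3,0.2,0,0],[-3,0.2,0,0],[-3,0.2,0,0],[-3,0.2,0,0],[-3,0.2,0,0],[-2.8,0.2,0,0],[-2,0.2,0,0],[-1.2,0,0,0],[-0.6,0,0,0],[0,0,0,0],[0,0,0,0]]'; python3 go.py 0.4514 -0.3119 0.050
cat >> sc.py <<'E'
np.set_printoptions(precision=4,suppress=True)
Pm=P; ax=np.array([np.cos(-.0735),np.sin(-.0735)]);ay=np.array([-ax[1],ax[0]]); d=P[...,:2]-[.7085,-.055]; lx=d@ax; ly=d@ay
m=(lx<-.09)&(lx>-.24)&(abs(ly)<.096)
z=P[...,2]
g=blob(m&(ly>.008)&(z>.029)&(z<.042)); cs,_=cv2.findContours(g.astype(np.uint8),cv2.RETR_EXTERNAL,cv2.CHAIN_APPROX_NONE); W=t.plane(max(cs,key=cv2.contourArea).reshape(-1,2),.035)
r=least_squares(f,[*W[:,:2].mean(0),.034],loss="soft_l1",f_scale=.001).x; print("dish_n",r,"local",(r[:2]-[.7085,-.055])@ax,(r[:2]-[.7085,-.055])@ay,"z",np.median(P[g][:,2]))
print("free floor z",np.median(z[m&(ly<-.02)&(ly>-.08)&(lx>-.2)&(lx<-.13)]))
w=(z>.04)&(z<.056)&(lx<-.1)&(lx>-.30)&(abs(ly)<.12); print("walls lx",np.percentile(lx[w],[1,5,95]),"ly",np.percentile(ly[w],[2,50,98]))
fp=w&(abs(abs(ly)-.05)<.03); print("front panel lx",np.percentile(lx[fp&(lx<-.2)],[5,50,95]))
cv2.imwrite('pics/top3.png',cv2.resize(t.img[120:360,230:490,::-1],None,fx=2,fy=2))
E
python3 sc.py
```

```text
clock: 25.98
tool_pos: [0.4544, -0.3111, 0.1676]
orientation: [[0.079, 0.997, -0.0], [0.997, -0.079, 0.001], [0.001, -0.0, -1.0]]
ft_force: [-0.9, -0.4, 0.5]
grip_width: 0.996
gripper_force: 0.0
t 25.9833 pos [ 0.4544 -0.3111  0.1676] ytool deg -4.553708760495759 F [-0.8544 -0.432   0.4787] w 0.9962728749888621 tilt [ 0.0008 -0.0005 -1.    ]
shift cm [-0.108  -0.2928 11.76  ]Traceback (most recent call last):
  File "sc.py", line 6, in <module>
    cs,_=cv2.findContours(m.astype(np.uint8),cv2.RETR_EXTERNAL,cv2.CHAIN_APPROX_NONE); W=t.plane(max(cs,key=len).reshape(-1,2),.007)
                                                                                                 ~~~^^^^^^^^^^^^
ValueError: max() iterable argument is empty
```

```bash
python3 - <<'E'
s=open('sc.py').read()
i=s.index("np.set_print"); head=s[:s.index("for nm")]
open('dr.py','w').write(head+"f=lambda p:np.hypot(W[:,0]-p[0],W[:,1]-p[1])-p[2]\n"+s[i:])
E
python3 dr.py
```

```text
dish_n [0.562  0.0075 0.0337] local -0.15065352152347558 0.05160185865666233 z 0.03577781371067734
free floor z 0.019263414253735567
walls lx [-0.2607 -0.2557 -0.1174] ly [-0.0997  0.0002  0.0998]
front panel lx [-0.2292 -0.2136 -0.2111]
```

View pics/top3.png

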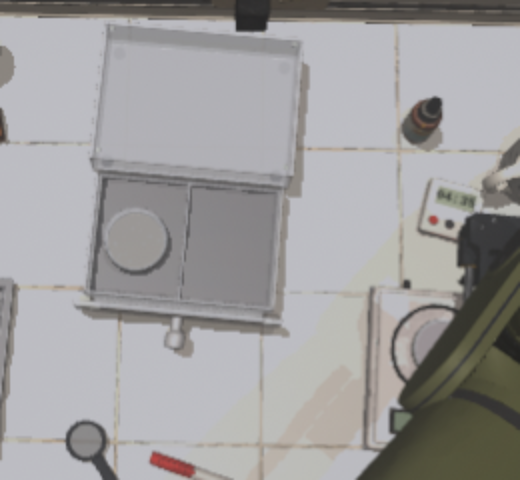

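The drawer is open at (185,245) in the crop. The next dish is at (137,240) and the right half is free.

```bash
python3 -m crank '[[-0.1,-0.3,0.7,0],[0,0,1.5,0],[0,0,2,0],[0,0,2,0],[0,0,1.5,0],[0,0,1,0],[0,0,0.7,0],[0,0,0.5,0],[0,0,0.1,0],[0,0,0,0],[0,0,0,0]]'; python3 go.py 0.4514 -0.3119 0.067
```

```text
clock: 27.5
tool_pos: [0.4521, -0.3128, 0.0688]
orientation: [[0.079, 0.997, 0.001], [0.997, -0.079, -0.001], [-0.001, 0.001, -1.0]]
ft_force: [0.2, 0.1, -0.1]
grip_width: 1.0
gripper_force: 0.0
t 27.5 pos [ 0.4521 -0.3128  0.0688] ytool deg -4.524269758838527 F [ 0.1649  0.0654 -0.0896] w 0.9995992583334945 tilt [-0.001   0.0013 -1.    ]
shift cm [ 0.0843 -0.0757  0.1819]
```

```bash
python3 -m crank '[[0.08,-0.08,0.1,0],[0,0,0.05,0],[0,0,0,0],[0,0,0,0],[0,0,0,0],[0,0,0,0],[0,0,0,0],[0,0,0,0]]' 0.6; python3 go.py 0.4514 -0.3119 0.067; python3 -m crank '[[0,0,-0.2,0],[0,0,-0.4,0],[0,0,-0.4,0],[0,0,0,0],[0,0,0,0]]';  python3 go.py 0.5574 -0.0920 0.15
```

```text
clock: 28.17
tool_pos: [0.4509, -0.3115, 0.0666]
orientation: [[0.079, 0.997, 0.0], [0.997, -0.079, -0.0], [-0.0, 0.0, -1.0]]
ft_force: [-0.8, 0.7, 1.3]
grip_width: 0.674
gripper_force: 30.0
t 28.1667 pos [ 0.4509 -0.3115  0.0666] ytool deg -4.5233417741498165 F [-0.8161  0.7447  1.341 ] w 0.6737104149250785 tilt [-0.0001  0.0001 -1.    ]
shift cm [-0.0335  0.0535 -0.0447]
clock: 28.58
tool_pos: [0.4511, -0.3117, 0.077]
orientation: [[0.079, 0.997, 0.001], [0.997, -0.079, -0.001], [-0.001, 0.001, -1.0]]
ft_force: [1.2, 0.6, -0.2]
grip_width: 0.674
gripper_force: 30.0
t 28.5833 pos [ 0.4511 -0.3117  0.077 ] ytool deg -4.527817641252132 F [ 1.2482  0.6037 -0.1691] w 0.6743480349526966 tilt [-0.0006  0.0009 -1.    ]
shift cm [22.741   8.8617 -7.3012]
```

```bash
python3 -m crank '[[0,0,-1,0],[0,0,-2,0],[0.5,0.2,-2,0],[1.2,0.4,-1.5,0],[1.8,0.7,-0.8,0],[2.2,0.9,0,0],[2.4,1,0,0],[2.4,1,0,0],[2.4,1,0,0],[2.4,1,0,0],[2.4,0.9,0,0],[2,0.8,0,0],[1.5,0.5,0,0],[1,0.3,0,0],[0.5,0.2,0,0],[0,0,0,0],[0,0,0,0],[0,0,0,0]]';  python3 go.py 0.5574 -0.0920 0.049
```

```text
clock: 30.08
tool_pos: [0.5572, -0.093, 0.1494]
orientation: [[0.08, 0.997, -0.0], [0.997, -0.08, -0.0], [-0.0, -0.0, -1.0]]
ft_force: [0.5, 0.3, -0.1]
grip_width: 0.674
gripper_force: 30.0
t 30.0833 pos [ 0.5572 -0.093   0.1494] ytool deg -4.574466380417087 F [ 0.5171  0.2684 -0.0655] w 0.6739802242096624 tilt [-0.0003 -0.0002 -1.    ]
shift cm [ 0.0974  0.0146 10.0448]
```

```bash
python3 -m crank '[[0.1,0,0.7,0],[0,0,1.5,0],[0,0,2,0],[0,0,2,0],[0,0,1.5,0],[0,0,1,0],[0,0,0.6,0],[0,0,0.4,0],[0,0,0.2,0],[0,0,0,0],[0,0,0,0],[0,0,0,0]]';  python3 go.py 0.5574 -0.0920 0.049
```

```text
clock: 31.08
tool_pos: [0.5582, -0.0914, 0.0514]
orientation: [[0.079, 0.997, 0.002], [0.997, -0.079, -0.0], [-0.0, 0.002, -1.0]]
ft_force: [0.2, -0.0, -1.0]
grip_width: 0.676
gripper_force: 30.0
t 31.0833 pos [ 0.5582 -0.0914  0.0514] ytool deg -4.5219609581739775 F [ 0.1672 -0.0232 -0.9676] w 0.6755232697537115 tilt [-0.0003  0.0017 -1.    ]
shift cm [-0.0695 -0.0771  0.2385]
```

```bash
python3 -m crank '[[0,0,0.1,0],[0,0,0.1,0],[0,0,0.05,0],[0,0,0,0],[0,0,0,0]]'; python3 -m crank '[[0,0,0,0],[0,0,0,0],[0,0,0,0],[0,0,0,0],[0,0,-0.5,0],[0,0,-1,0],[0,0,-1.5,0],[0,0,-1,0],[0,0,-0.5,0],[0,0,0,0],[0,0,0,0]]' 0.16;  python3 go.py 0.562 0.0075 0.049
```

```text
clock: 31.5
tool_pos: [0.5586, -0.0914, 0.0495]
orientation: [[0.079, 0.997, 0.002], [0.997, -0.079, -0.0], [-0.0, 0.002, -1.0]]
ft_force: [-1.1, 1.0, 4.4]
grip_width: 0.676
gripper_force: 30.0
clock: 32.42
tool_pos: [0.5577, -0.0913, 0.0934]
orientation: [[0.079, 0.997, 0.001], [0.997, -0.079, -0.0], [-0.0, 0.001, -1.0]]
ft_force: [-0.6, 0.6, -0.5]
grip_width: 0.838
gripper_force: 0.0
t 32.4167 pos [ 0.5577 -0.0913  0.0934] ytool deg -4.529164827117533 F [-0.5817  0.5525 -0.5327] w 0.838004659686091 tilt [-0.0002  0.0009 -1.    ]
shift cm [ 9.8807 -0.3533  4.438 ]
```

```bash
python3 -m crank '[[0.5,0,0,0],[1,0,0,0],[1.5,0,0,0],[2,-0.1,0,0],[2,-0.1,0,0],[1.5,-0.1,0,0],[0.9,0,0,0],[0.4,0,0,0],[0,0,0,0],[0,0,0,0]]'; python3 go.py 0.562 0.0075 0.049
```

```text
clock: 33.25
tool_pos: [0.5622, 0.0067, 0.0927]
orientation: [[0.079, 0.997, -0.0], [0.997, -0.079, -0.0], [-0.0, -0.0, -1.0]]
ft_force: [0.4, -0.6, 0.1]
grip_width: 0.841
gripper_force: 0.0
t 33.25 pos [0.5622 0.0067 0.0927] ytool deg -4.506151819293769 F [ 0.3791 -0.582   0.1051] w 0.8411806330850375 tilt [-0.0003 -0.0004 -1.    ]
shift cm [ 0.0816 -0.0248  4.3653]
```

```bash
python3 -m crank '[[0.08,0,0.5,0],[0,0,1,0],[0,0,1,0],[0,0,0.9,0],[0,0,0.5,0],[0,0,0.3,0],[0,0,0.1,0],[0,0,0,0],[0,0,0,0]]'; python3 go.py 0.562 0.0075 0.049; python3 -m crank '[[0,0,0,0],[0,0,0,0],[0,0,0,0],[0,0,0,0],[0,0,0,0],[0,0,0,0]]' 0.6; python3 -m crank '[[0,0,-0.3,0],[0,0,-0.7,0],[0,0,-1,0],[0,0,-1,0],[0,0,-2,0],[0,0,-2,0],[0,0,-2,0],[0,0,-1,0],[0,0,0,0],[0,0,0,0]]'; python3 go.py 0.4498 -0.3088 0.15
```

```text
clock: 34.0
tool_pos: [0.5627, 0.0075, 0.0502]
orientation: [[0.079, 0.997, 0.001], [0.997, -0.079, -0.0], [0.0, 0.001, -1.0]]
ft_force: [-0.8, -0.8, 0.7]
grip_width: 0.839
gripper_force: 0.0
t 34.0 pos [0.5627 0.0075 0.0502] ytool deg -4.5267081739563695 F [-0.7818 -0.846   0.6563] w 0.8385090112042074 tilt [ 0.      0.0006 -1.    ]
shift cm [-0.0047 -0.066   0.1239]
clock: 34.5
tool_pos: [0.5627, 0.0075, 0.0505]
orientation: [[0.079, 0.997, 0.001], [0.997, -0.079, -0.0], [0.0, 0.001, -1.0]]
ft_force: [0.3, -0.0, 4.0]
grip_width: 0.72
gripper_force: 30.0
clock: 35.33
tool_pos: [0.5627, 0.0075, 0.1507]
orientation: [[0.079, 0.997, 0.002], [0.997, -0.079, -0.0], [-0.0, 0.002, -1.0]]
ft_force: [0.2, -1.2, -1.1]
grip_width: 0.715
gripper_force: 30.0
t 35.3333 pos [0.5627 0.0075 0.1507] ytool deg -4.524972678692805 F [ 0.1722 -1.1716 -1.0946] w 0.7146236423386747 tilt [-0.      0.0016 -1.    ]
shift cm [-32.421   -8.7578   0.0686]
```

```bash
python3 -m crank '[[-0.6,-0.2,0,0],[-1.4,-0.4,0,0],[-2,-0.6,0,0],[-2.5,-0.7,0,0],[-2.5,-0.7,0,0],[-2.5,-0.7,0,0],[-2.5,-0.7,0,0],[-2.5,-0.7,0,0],[-2.5,-0.7,0,0],[-2.5,-0.7,0,0],[-2.5,-0.7,0,0],[-2.5,-0.6,0,0],[-2.2,-0.6,0,0],[-1.8,-0.4,0,0],[-1.2,-0.2,0,0],[-0.6,-0.1,0,0],[0,0,0,0],[0,0,0,0],[0,0,0,0]]'; python3 go.py 0.4498 -0.3088 0.068
```

```text
clock: 36.92
tool_pos: [0.4502, -0.3067, 0.1495]
orientation: [[0.078, 0.997, -0.0], [0.997, -0.078, 0.001], [0.001, -0.001, -1.0]]
ft_force: [-0.2, -0.5, 0.0]
grip_width: 0.715
gripper_force: 30.0
t 36.9167 pos [ 0.4502 -0.3067  0.1495] ytool deg -4.476449557763825 F [-0.2147 -0.5152  0.0089] w 0.7153230424840313 tilt [ 0.0008 -0.0006 -1.    ]
shift cm [-0.2107 -0.0257  8.1479]
```

```bash
python3 -m crank '[[-0.15,0,0.5,0],[0,0,1.2,0],[0,0,1.8,0],[0,0,1.8,0],[0,0,1.2,0],[0,0,0.7,0],[0,0,0.4,0],[0,0,0.2,0],[0,0,0.1,0],[0,0,0,0],[0,0,0,0],[0,0,0,0]]'; python3 go.py 0.4498 -0.3088 0.068
```

```text
clock: 37.92
tool_pos: [0.4504, -0.3095, 0.0717]
orientation: [[0.079, 0.997, 0.001], [0.997, -0.079, -0.001], [-0.001, 0.001, -1.0]]
ft_force: [-0.5, -0.8, 0.3]
grip_width: 0.713
gripper_force: 30.0
t 37.9167 pos [ 0.4504 -0.3095  0.0717] ytool deg -4.531680372238754 F [-0.4662 -0.7991  0.3151] w 0.7131064803184646 tilt [-0.0009  0.0012 -1.    ]
shift cm [ 0.0645 -0.07    0.3742]
```

```bash
python3 -m crank '[[0.05,-0.05,0.15,0],[0,0,0.1,0],[0,0,0.05,0],[0,0,0.05,0],[0,0,0,0],[0,0,0,0],[0,0,0,0]]'; python3 go.py 0.4498 -0.3088 0.068
```

```text
clock: 38.5
tool_pos: [0.4496, -0.3086, 0.0675]
orientation: [[0.079, 0.997, -0.0], [0.997, -0.079, -0.0], [-0.0, -0.0, -1.0]]
ft_force: [0.3, 0.1, 1.0]
grip_width: 0.718
gripper_force: 30.0
t 38.5 pos [ 0.4496 -0.3086  0.0675] ytool deg -4.526612534006049 F [0.283  0.1198 0.9834] w 0.7175068656602668 tilt [-0. -0. -1.]
shift cm [-0.0195  0.0264 -0.0512]
```

```bash
python3 -m crank '[[0,0,0.05,0],[0,0,0,0],[0,0,0,0]]'; python3 -m crank '[[0,0,0,0],[0,0,0,0],[0,0,0,0],[0,0,0,0],[0,0,-0.5,0],[0,0,-1,0],[0,0,-2,0],[0,0,-3,0],[0,0,-3,0],[0,0,-2,0],[0,0,-1,0],[0,0,0,0]]' 0.1; python3 -m crank '[[1,0,0,0.1],[2,0.2,0,0.12],[2,0.5,0,0.12],[2,0.5,0,0.12],[2,0.5,0,0.12],[2,0.8,0,0.12],[2,1,0,0.12],[1.8,1.4,0,0.12],[1.5,1.5,0,0.12],[1,1.5,0,0.12],[1,1.5,0,0.12],[1,1.5,0,0.12],[1,1.5,0,0.12],[0,0,0,0.03],[0,0,0,0],[0,0,0,0]]' 0.4; python3 go.py 0.4597 -0.0364 0.043
python3 - <<'E'
from h import *
for n in("top","scene"):
    c=Cam(n); cv2.imwrite(f'pics/{n}4.png',cv2.resize(c.img[120:360,240:490,::-1] if n=="top" else c.img[130:330,180:490,::-1],None,fx=2,fy=2))
E
```

```text
clock: 38.75
tool_pos: [0.4496, -0.3087, 0.0674]
orientation: [[0.079, 0.997, 0.0], [0.997, -0.079, -0.0], [-0.0, 0.0, -1.0]]
ft_force: [-2.3, 1.3, 5.6]
grip_width: 0.715
gripper_force: 30.0
clock: 39.75
tool_pos: [0.451, -0.3097, 0.1959]
orientation: [[0.079, 0.997, 0.005], [0.997, -0.079, -0.004], [-0.004, 0.006, -1.0]]
ft_force: [0.6, -0.4, 0.1]
grip_width: 0.899
gripper_force: 0.0
clock: 41.08
tool_pos: [0.6293, -0.2646, 0.1897]
orientation: [[0.997, -0.077, -0.003], [-0.077, -0.997, 0.002], [-0.003, -0.001, -1.0]]
ft_force: [-0.3, -0.6, 0.0]
grip_width: 0.6
gripper_force: 0.0
t 41.0833 pos [ 0.6293 -0.2646  0.1897] ytool deg -94.4274816402578 F [-0.2939 -0.6267  0.0244] w 0.5999857945098503 tilt [-0.0031 -0.0014 -1.    ]
shift cm [-18.6753 -21.447   14.6713]
```

View pics/top4.png

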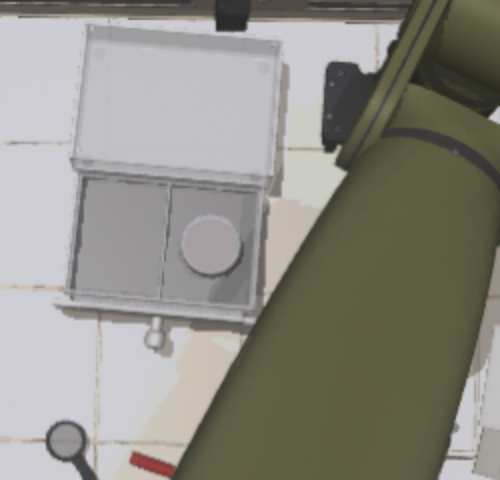

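View pics/scene4.png

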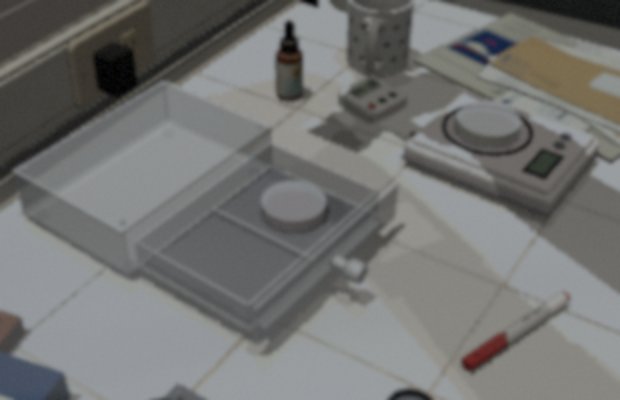

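Both dishes lie flat. The counted one is in the free half at (211,245) in the top crop, and the next one is inside the lip at (487,125) in the scene crop. Now closing the drawer.

```bash
python3 -m crank '[[-0.8,-0.9,0,0],[-1.6,-1.9,0,0],[-2,-2.4,0,0],[-2.2,-2.5,0,0],[-2.2,-2.5,0,0],[-2.2,-2.5,0,0],[-2.2,-2.5,0,0],[-2,-2.3,0,0],[-1.7,-1.8,0,0],[-1.1,-1.3,0,0],[-0.6,-0.7,0,0],[0,0,0,0],[0,0,0,0]]'; python3 go.py 0.4597 -0.0364 0.043
python3 - <<'E'
from h import *
from scipy.optimize import least_squares
t=Cam("top");t.dep=np.median([Cam("top").dep for _ in range(5)],0);P=t.cloud()
m=blob((np.hypot(P[...,0]-.4498,P[...,1]+.3088)<.05)&(P[...,2]>.046)&(P[...,2]<.07)); cs,_=cv2.findContours(m.astype(np.uint8),0,cv2.CHAIN_APPROX_NONE); W=t.plane(max(cs,key=len).reshape(-1,2),.053)
f=lambda p:np.hypot(W[:,0]-p[0],W[:,1]-p[1])-p[2]
r=least_squares(f,[.45,-.31,.034],loss="soft_l1",f_scale=.001).x; print("dish on stage",r,m.sum(),np.median(P[m][:,2]))
E
```

```text
clock: 42.27
tool_pos: [0.4615, -0.0382, 0.1921]
orientation: [[0.997, -0.077, 0.001], [-0.077, -0.997, -0.001], [0.001, 0.0, -1.0]]
ft_force: [0.1, 0.2, -0.9]
grip_width: 0.601
gripper_force: 0.0
t 42.2667 pos [ 0.4615 -0.0382  0.1921] ytool deg -94.4250198338569 F [ 0.0893  0.182  -0.8906] w 0.6005375459012515 tilt [ 0.001   0.0004 -1.    ]
shift cm [-0.1927 -0.1622 14.9113]
dish on stage [ 0.45005644 -0.30689153  0.03357008] 891 0.052915472875679326
```

```bash
python3 -m crank '[[-0.2,-0.1,1,0],[0,0,2,0],[0,0,3,0],[0,0,3,0],[0,0,2.5,0],[0,0,1.5,0],[0,0,0.9,0],[0,0,0.5,0],[0,0,0.3,0],[0,0,0.2,0],[0,0,0,0],[0,0,0,0]]'; python3 go.py 0.4597 -0.0354 0.043;  python3 -m crank '[[0,0,0,0],[0,0,0,0],[0,0,0,0],[0,0,0,0],[0,0,0,0],[0,0,0,0],[0,0,0,0]]' 0.95; python3 go.py 0.6091 -0.0466 0.0431
```

```text
clock: 43.57
tool_pos: [0.4603, -0.0372, 0.0439]
orientation: [[0.997, -0.078, 0.002], [-0.078, -0.997, -0.0], [0.002, 0.0, -1.0]]
ft_force: [-0.1, -0.4, 0.8]
grip_width: 0.6
gripper_force: 0.0
t 43.5667 pos [ 0.4603 -0.0372  0.0439] ytool deg -94.48209818985028 F [-0.1063 -0.4408  0.7816] w 0.6003386509605277 tilt [ 0.002   0.0002 -1.    ]
shift cm [-0.0769 -0.1729  0.0934]
clock: 44.15
tool_pos: [0.4596, -0.0355, 0.0429]
orientation: [[0.997, -0.08, 0.0], [-0.08, -0.997, 0.004], [0.0, -0.004, -1.0]]
ft_force: [1.2, 6.6, 0.4]
grip_width: 0.202
gripper_force: 30.0
t 44.15 pos [ 0.4596 -0.0355  0.0429] ytool deg -94.57749796832655 F [1.2357 6.6366 0.4426] w 0.20169484655099917 tilt [ 0.0001 -0.0039 -1.    ]
shift cm [14.9931 -0.0918 -0.0168]
```

```bash
python3 -m crank '[[0,-0.15,0,0],[0.4,0,0,0],[0.8,0,0,0],[1.2,0,0,0],[1.5,0,0,0],[1.5,0,0,0],[1.5,0,0,0],[1.5,0,0,0],[1.5,0,0,0],[1.5,0,0,0],[1.3,0,0,0],[0.9,0,0,0],[0.6,0,0,0],[0.4,0,0,0],[0.2,0,0,0],[0.1,0,0,0],[0,0,0,0],[0,0,0,0]]'; python3 go.py 0.6091 -0.0466 0.0431
```

```text
clock: 45.65
tool_pos: [0.6085, -0.0464, 0.043]
orientation: [[0.997, -0.078, 0.001], [-0.078, -0.997, 0.001], [0.001, -0.001, -1.0]]
ft_force: [0.3, 4.9, 1.8]
grip_width: 0.203
gripper_force: 30.0
t 45.65 pos [ 0.6085 -0.0464  0.043 ] ytool deg -94.4947370950102 F [0.259  4.8849 1.7729] w 0.20295673767619862 tilt [ 0.0006 -0.0013 -1.    ]
shift cm [ 0.0632  0.011  -0.0145]
```

Push the last bit until it meets the stop.

```bash
python3 -m crank '[[0.05,0,0,0],[0.05,0,0,0],[0.05,0,0,0],[0,0,0,0],[0,0,0,0]]'; python3 -m crank '[[0,0,0,0],[0,0,0,0],[0,0,0,0],[0,0,0,0],[0,0,-0.5,0],[0,0,-1,0],[0,0,-2,0],[0,0,-3,0],[0,0,-3,0],[0,0,-2,0],[0,0,-1,0],[0,0,0,0]]' 0.4; python3 go.py 0.386 0.2136 0.17
```

```text
clock: 46.07
tool_pos: [0.6085, -0.0465, 0.0429]
orientation: [[0.997, -0.078, -0.003], [-0.078, -0.997, 0.002], [-0.003, -0.001, -1.0]]
ft_force: [-4.1, 4.6, 5.8]
grip_width: 0.202
gripper_force: 30.0
clock: 47.07
tool_pos: [0.6116, -0.0477, 0.1722]
orientation: [[0.997, -0.078, 0.007], [-0.078, -0.997, -0.001], [0.007, 0.001, -1.0]]
ft_force: [0.7, -0.4, 0.6]
grip_width: 0.602
gripper_force: 0.0
t 47.0667 pos [ 0.6116 -0.0477  0.1722] ytool deg -94.48205484595567 F [ 0.6588 -0.3595  0.6149] w 0.6021370556297548 tilt [ 0.007   0.0007 -1.    ]
shift cm [-24.5347 -24.2869   0.2206]
```

```bash
python3 -m crank '[[0,0,0,-0.12],[0,0,0,-0.12],[0,0,0,-0.12],[0,0,0,-0.12],[0,0,0,-0.12],[0,0,0,-0.12],[0,0,0,-0.12],[0,0,0,-0.12],[0,0,0,-0.12],[0,0,0,-0.12],[0,0,0,-0.12],[0,0,0,-0.12],[0,0,0,-0.12],[0,0,0,-0.01]]'; python3 -m crank '[[1,-1,0,0],[2,-2,0,0],[2.6,-2.6,0,0],[2.6,-2.6,0,0],[2.6,-2.6,0,0],[2.6,-2.6,0,0],[2.6,-2.6,0,0],[2.6,-2.6,0,0],[2.4,-2.4,0,0],[1.8,-1.7,0,0],[1.2,-1,0,0],[0.6,-0.4,0,0],[0,0,0,0],[0,0,0,0],[0,0,0,0]]'; python3 go.py 0.3862 0.2136 0.0815; python3 sc.py 2>&1 | head -2
python3 - <<'E'
from h import *
np.set_printoptions(precision=4,suppress=True)
t=Cam("top");t.dep=np.median([Cam("top").dep for _ in range(5)],0);P=t.cloud()
d=P[...,:2]-[.7085,-.055];ax=np.array([.9973,-.0734]);lx=d@ax;ly=d@[.0734,.9973]
m=(lx<-.085)&(lx>-.2)&(abs(ly)<.03)&(P[...,2]>.025);print("knob lx",np.percentile(lx[m],[2,50,98]))
c=Cam("top"); cv2.imwrite('pics/top5.png',cv2.resize(c.img[120:360,140:490,::-1],None,fx=2,fy=2))
E
```

```text
clock: 48.23
tool_pos: [0.6085, -0.0472, 0.1657]
orientation: [[0.077, 0.997, -0.003], [0.997, -0.077, 0.0], [0.0, -0.003, -1.0]]
ft_force: [0.3, 0.4, -0.3]
grip_width: 0.602
gripper_force: 0.0
clock: 49.48
tool_pos: [0.3891, 0.2164, 0.1677]
orientation: [[0.08, 0.997, -0.0], [0.997, -0.08, -0.0], [-0.0, -0.0, -1.0]]
ft_force: [-0.1, 0.3, 1.4]
grip_width: 0.602
gripper_force: 0.0
t 49.4833 pos [0.3891 0.2164 0.1677] ytool deg -4.607630005831674 F [-0.1479  0.2771  1.3697] w 0.6024190888938882 tilt [-0.0004 -0.0002 -1.    ]
shift cm [-0.3067 -0.2622  8.6202]
saucS [0.55215363 0.01043152 0.03642234] 0.0005639344702749232 [0.55243361 0.01072703 0.00548135]
saucL [ 0.54478336 -0.10197276  0.04245399] 0.0005896841138523231 [ 0.54566204 -0.10146011  0.00542592]
knob lx [-0.1124 -0.1029 -0.0854]
```

View pics/top5.png

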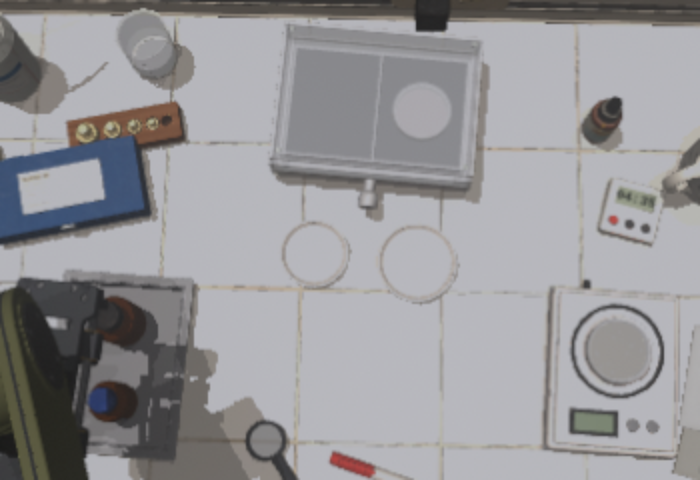

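The drawer is shut with its dish at (422,110), the next dish is centred in the lip at (618,350), and the empty saucers are at (316,253) and (418,263). Both bottles still stand in the tray.

```bash
python3 -m crank '[[-0.2,-0.2,1,0],[-0.05,0,1.5,0],[0,0,2,0],[0,0,1.7,0],[0,0,1.2,0],[0,0,0.7,0],[0,0,0.3,0],[0,0,0.1,0],[0,0,0,0],[0,0,0,0]]'; python3 go.py 0.3865 0.2138 0.0815;  python3 -m crank '[[0,0,0,0],[0,0,0,0],[0,0,0,0],[0,0,0,0],[0,0,0,0],[0,0,0,0],[0,0,0,0]]' 0.9; python3 go.py 0.3865 0.2138 0.0815;python3 -m crank '[[0,0,-0.3,0],[0,0,-0.7,0],[0,0,-1.5,0],[0,0,-2,0],[0,0,-2,0],[0,0,-2,0],[0,0,-1.2,0],[0,0,-0.5,0],[0,0,0,0],[0,0,0,0]]'; python3 go.py 0.5522 0.0105 0.184
```

```text
clock: 50.97
tool_pos: [0.3872, 0.2149, 0.0837]
orientation: [[0.079, 0.997, 0.001], [0.997, -0.079, 0.001], [0.001, 0.001, -1.0]]
ft_force: [-0.0, -0.2, 0.7]
grip_width: 0.597
gripper_force: 0.0
t 50.9667 pos [0.3872 0.2149 0.0837] ytool deg -4.522427363504136 F [-0.0362 -0.1742  0.7252] w 0.5966413691862066 tilt [ 0.0007  0.0014 -1.    ]
shift cm [-0.1164 -0.0609  0.2246]
clock: 51.55
tool_pos: [0.3867, 0.2147, 0.083]
orientation: [[0.079, 0.997, 0.0], [0.997, -0.079, 0.0], [0.0, 0.0, -1.0]]
ft_force: [0.7, -0.2, -0.3]
grip_width: 0.254
gripper_force: 29.9
t 51.55 pos [0.3867 0.2147 0.083 ] ytool deg -4.523767591621905 F [ 0.6795 -0.2038 -0.2809] w 0.2541193411550536 tilt [ 0.0001  0.0004 -1.    ]
shift cm [-0.0894 -0.0166  0.1511]
clock: 52.38
tool_pos: [0.3862, 0.2145, 0.1843]
orientation: [[0.079, 0.997, -0.001], [0.997, -0.079, -0.0], [-0.0, -0.001, -1.0]]
ft_force: [0.0, 0.2, -1.2]
grip_width: 0.255
gripper_force: 29.9
t 52.3833 pos [0.3862 0.2145 0.1843] ytool deg -4.524038506827946 F [ 0.028   0.2166 -1.2269] w 0.2547379727856526 tilt [-0.0004 -0.0008 -1.    ]
shift cm [-19.0271  18.155    0.0257]
```

```bash
python3 -m crank '[[-0.4,0.4,0,0],[-1.2,1.2,0,0],[-2,2,0,0],[-2.2,2.2,0,0],[-2.2,2.2,0,0],[-2.2,2.2,0,0],[-2.2,2.2,0,0],[-2.2,2,0,0],[-2,1.6,0,0],[-1.3,1.1,0,0],[-0.7,0.6,0,0],[-0.4,0.4,0,0],[0,0,0,0],[0,0,0,0],[0,0,0,0]]';  python3 go.py 0.5522 0.011 0.083
```

```text
clock: 53.63
tool_pos: [0.5515, 0.0119, 0.1848]
orientation: [[0.078, 0.997, -0.0], [0.997, -0.078, 0.0], [0.0, -0.001, -1.0]]
ft_force: [0.6, 0.3, -0.7]
grip_width: 0.252
gripper_force: 29.9
t 53.6333 pos [0.5515 0.0119 0.1848] ytool deg -4.458963947255849 F [ 0.5794  0.3435 -0.6779] w 0.2524761732945318 tilt [ 0.0003 -0.0005 -1.    ]
shift cm [-0.0825  0.0803 10.176 ]
```

```bash
python3 -m crank '[[0,0,0.7,0],[0,0,1.3,0],[0,0,1.8,0],[0,0,1.8,0],[0,0,1.8,0],[0,0,1,0],[0,0,0.7,0],[0,0,0.4,0],[0,0,0.3,0],[0,0,0.1,0],[0,0,0.1,0],[0,0,0,0],[0,0,0,0],[0,0,0,0]]'; python3 go.py 0.5522 0.011 0.083
```

```text
clock: 54.8
tool_pos: [0.5524, 0.0109, 0.0855]
orientation: [[0.079, 0.997, 0.001], [0.997, -0.079, -0.0], [-0.0, 0.001, -1.0]]
ft_force: [-0.6, -0.8, -1.4]
grip_width: 0.251
gripper_force: 29.9
t 54.8 pos [0.5524 0.0109 0.0855] ytool deg -4.530665681816667 F [-0.6101 -0.8069 -1.4481] w 0.2506678696283087 tilt [-0.      0.0011 -1.    ]
shift cm [ 0.0077 -0.0237  0.2526]
```

```bash
python3 -m crank '[[0,0,0.1,0],[0,0,0.1,0],[0,0,0.03,0],[0,0,0,0],[0,0,0,0],[0,0,0,0]]'; python3 -m crank '[[0,0,0,0],[0,0,0,0],[0,0,0,0],[0,0,0,0],[0,0,-0.5,0],[0,0,-1,0],[0,0,-1.5,0],[0,0,-2,0],[0,0,-2,0],[0,0,-1,0],[0,0,-0.5,0],[0,0,0,0],[0,0,0,0]]' 0.4;  python3 go.py 0.470 0.2127 0.16
```

```text
clock: 55.3
tool_pos: [0.5523, 0.0109, 0.083]
orientation: [[0.079, 0.997, 0.001], [0.997, -0.079, -0.0], [0.0, 0.001, -1.0]]
ft_force: [-1.0, 0.3, 3.1]
grip_width: 0.255
gripper_force: 29.9
clock: 56.38
tool_pos: [0.5518, 0.0109, 0.1672]
orientation: [[0.079, 0.997, -0.0], [0.997, -0.079, 0.0], [-0.0, -0.0, -1.0]]
ft_force: [-0.3, 0.2, -0.3]
grip_width: 0.6
gripper_force: 0.0
t 56.3833 pos [0.5518 0.0109 0.1672] ytool deg -4.5269115910353825 F [-0.3035  0.1508 -0.3064] w 0.6004909303525505 tilt [-0.     -0.0005 -1.    ]
shift cm [19.4676 -9.7423  0.7199]
```

```bash
python3 -m crank '[[1,-0.5,0,0],[2,-1,0,0],[2.5,-1.2,0,0],[2.5,-1.2,0,0],[2.5,-1.2,0,0],[2.5,-1.2,0,0],[2.4,-1.2,0,0],[1.9,-1.1,0,0],[1.2,-0.7,0.5,0],[0.6,-0.4,1,0],[0.3,0,1,0],[0,0,1,0],[0,0,0.5,0],[0,0,0,0],[0,0,0,0],[0,0,0,0]]';  python3 go.py 0.470 0.2127 0.087
```

```text
clock: 57.72
tool_pos: [0.4712, 0.2115, 0.1279]
orientation: [[0.08, 0.997, 0.0], [0.997, -0.08, 0.0], [0.0, 0.0, -1.0]]
ft_force: [0.2, 0.1, -0.8]
grip_width: 0.601
gripper_force: 0.0
t 57.7167 pos [0.4712 0.2115 0.1279] ytool deg -4.592625127333095 F [ 0.2398  0.0819 -0.7781] w 0.6014579153378117 tilt [ 0.0001  0.0004 -1.    ]
shift cm [ 0.1083 -0.1312  4.0872]
```

```bash
python3 -m crank '[[0.1,-0.1,0.6,0],[0,0,1,0],[0,0,1,0],[0,0,0.7,0],[0,0,0.5,0],[0,0,0.2,0],[0,0,0,0],[0,0,0,0],[0,0,0,0]]'; python3 go.py 0.470 0.2127 0.087;  python3 -m crank '[[0,0,0,0],[0,0,0,0],[0,0,0,0],[0,0,0,0],[0,0,0,0],[0,0,0,0],[0,0,0,0]]' 0.9; python3 go.py 0.470 0.2127 0.087; python3 -m crank '[[0,0,-0.3,0],[0,0,-0.7,0],[0,0,-1.5,0],[0,0,-2,0],[0,0,-2,0],[0,0,-2,0],[0,0,-1.5,0],[0,0,-1,0],[0,0,0,0],[0,0,0,0]]'; python3 go.py 0.5448 -0.102 0.195
```

```text
clock: 58.47
tool_pos: [0.4701, 0.2132, 0.0881]
orientation: [[0.079, 0.997, 0.001], [0.997, -0.079, 0.0], [0.0, 0.001, -1.0]]
ft_force: [-0.4, 0.4, 0.0]
grip_width: 0.598
gripper_force: 0.0
t 58.4667 pos [0.4701 0.2132 0.0881] ytool deg -4.525630145361314 F [-0.3505  0.3707  0.0395] w 0.5980102758470304 tilt [ 0.0003  0.0008 -1.    ]
shift cm [-0.051  -0.0088  0.1079]
clock: 59.05
tool_pos: [0.4698, 0.2131, 0.0878]
orientation: [[0.079, 0.997, 0.0], [0.997, -0.079, 0.0], [0.0, 0.0, -1.0]]
ft_force: [0.2, 0.5, 0.5]
grip_width: 0.297
gripper_force: 30.0
t 59.05 pos [0.4698 0.2131 0.0878] ytool deg -4.527373251792816 F [0.2123 0.4871 0.5019] w 0.2968699205442449 tilt [ 0.      0.0002 -1.    ]
shift cm [-0.0367  0.02    0.0758]
clock: 59.88
tool_pos: [0.4698, 0.2131, 0.1979]
orientation: [[0.079, 0.997, 0.001], [0.997, -0.079, 0.0], [0.0, 0.001, -1.0]]
ft_force: [0.4, -0.2, -1.5]
grip_width: 0.296
gripper_force: 30.0
t 59.8833 pos [0.4698 0.2131 0.1979] ytool deg -4.523829257393845 F [ 0.3878 -0.2035 -1.5059] w 0.29606373578096273 tilt [ 0.0003  0.0006 -1.    ]
shift cm [-30.8214   9.9634   0.2851]
```

```bash
python3 -m crank '[[-0.6,0.2,0,0],[-1.4,0.5,0,0],[-2,0.6,0,0],[-2.4,0.8,0,0],[-2.4,0.8,0,0],[-2.4,0.8,0,0],[-2.4,0.8,0,0],[-2.4,0.8,0,0],[-2.4,0.8,0,0],[-2.4,0.8,0,0],[-2.4,0.8,0,0],[-2.3,0.8,0,0],[-2,0.6,0,0],[-1.6,0.5,0,0],[-1,0.3,0,0],[-0.5,0.1,0,0],[0,0,0,0],[0,0,0,0],[0,0,0,0]]'; python3 go.py 0.5448 -0.102 0.0878
```

```text
clock: 61.47
tool_pos: [0.545, -0.0991, 0.1973]
orientation: [[0.078, 0.997, -0.001], [0.997, -0.078, 0.001], [0.0, -0.001, -1.0]]
ft_force: [-0.4, 0.1, -1.2]
grip_width: 0.295
gripper_force: 30.0
t 61.4667 pos [ 0.545  -0.0991  0.1973] ytool deg -4.479056305358669 F [-0.4201  0.1247 -1.2025] w 0.29465629849515496 tilt [ 0.0005 -0.0006 -1.    ]
shift cm [-0.2943  0.0041 10.9494]
```

```bash
python3 -m crank '[[-0.2,0,0.7,0],[0,0,1.5,0],[0,0,2,0],[0,0,2,0],[0,0,1.7,0],[0,0,1.2,0],[0,0,0.7,0],[0,0,0.4,0],[0,0,0.3,0],[0,0,0.15,0],[0,0,0,0],[0,0,0,0],[0,0,0,0]]'; python3 go.py 0.5448 -0.102 0.0878
```

```text
clock: 62.55
tool_pos: [0.5457, -0.102, 0.092]
orientation: [[0.079, 0.997, 0.001], [0.997, -0.079, -0.0], [-0.0, 0.001, -1.0]]
ft_force: [-1.3, -0.1, -2.3]
grip_width: 0.292
gripper_force: 30.0
t 62.55 pos [ 0.5457 -0.102   0.092 ] ytool deg -4.528156482961871 F [-1.2955 -0.0906 -2.2987] w 0.2919371753464899 tilt [-0.0003  0.0015 -1.    ]
shift cm [-0.0057 -0.0856  0.4161]
```

```bash
python3 -m crank '[[0,-0.05,0.15,0],[0,0,0.1,0],[0,0,0.1,0],[0,0,0.05,0],[0,0,0,0],[0,0,0,0],[0,0,0,0]]'; python3 -m crank '[[0,0,0,0],[0,0,0,0],[0,0,0,0],[0,0,0,0],[0,0,-0.5,0],[0,0,-1,0],[0,0,-1.5,0],[0,0,-2,0],[0,0,-2,0],[0,0,-1,0],[0,0,-0.5,0],[0,-2,0,0],[0,-3,0,0],[0,-3,0,0],[-1,-3,0,0],[-2,-2,0,0],[-2,-1,0,0],[-1,0,0,0],[0,0,0,0],[0,0,0,0]]' 0.4
python3 - <<'E'
from h import *
np.set_printoptions(precision=4,suppress=True)
t=Cam("top");t.dep=np.median([Cam("top").dep for _ in range(5)],0);P=t.cloud()
for n,x,y in(("S",.5522,.0104),("L",.5448,-.102)):
    q=P[(np.hypot(P[...,0]-x,P[...,1]-y)<.03)&(P[...,2]>.045)&(P[...,2]<.1)]
    q=q[q[:,2]>np.percentile(q[:,2],95)-.008] if len(q) else q; print(n,len(q),np.median(q,0),q.mean(0)-[x,y,0])
cv2.imwrite('pics/top6.png',cv2.resize(t.img[120:360,140:490,::-1],None,fx=2,fy=2))
E
```

```text
clock: 63.13
tool_pos: [0.5449, -0.1019, 0.0877]
orientation: [[0.079, 0.997, 0.0], [0.997, -0.079, -0.0], [-0.0, 0.0, -1.0]]
ft_force: [-0.7, 1.2, 4.5]
grip_width: 0.294
gripper_force: 30.1
clock: 64.8
tool_pos: [0.4006, -0.1507, 0.172]
orientation: [[0.08, 0.997, -0.0], [0.997, -0.08, 0.001], [0.001, -0.0, -1.0]]
ft_force: [-0.7, -0.2, -0.3]
grip_width: 0.601
gripper_force: 0.0
S 134 [0.5518 0.01   0.0804] [-0.0004 -0.0008  0.0802]
L 175 [ 0.5445 -0.103   0.0886] [-0.0003 -0.0004  0.0884]
```

View pics/top6.png

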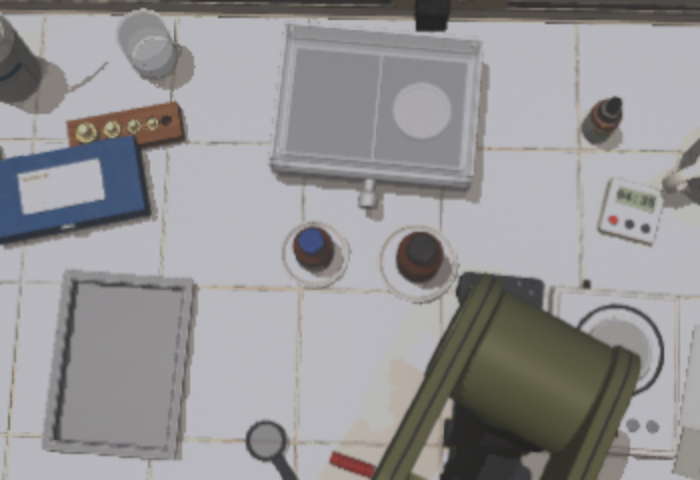

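The bottles stand centred in their saucers at (314,250) and (419,258), within 1 mm of the saucer centres. The drawer is shut, the dish is on the stage, and the arm is clear.

```bash
python3 -c "
from bench import arm
print(arm.sign_off())"
```

```text
the job is handed in; nothing more can be done
None
```

The job is handed in at about 65 s of the 138 s: dishes exchanged, drawer shut, and each bottle upright within about 1 mm of the middle of its own saucer; the judge returned no verdict.

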